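Load the transit clamp and start its hand screw by feel

TASK

Three closed cover-glass boxes are going out in the transit clamp: stack the third box squarely on the two already standing in its cradle and let go of it, then swing the keeper bar over so that it shuts down on the column. Start the bar's captive hand screw without crossing the thread: turn it backward (anticlockwise from above) until you feel the thread drop and no further, then forward about one full turn, regripping as you need. Finish holding: stay gripping the knob, still, with the screw started and not tightened, so I can take over from you, and leave the other things on the bench where they are.

Things in the scene. Friction and masses are not known exactly. Their poses are not given: they have to be found in the camera images.
- clamp: transit clamp, bolted down: grey plate with two aluminium pillars, 84 mm (its x) x 188 mm (its y), top face 10 mm above the bench; origin at the plate's underside centre, on the bench. At its middle four steel corner angles (tops 17 mm above the bench, 43x37 mm over their outsides) cradle the lowest box, its 34 mm side along the clamp's x
- column (a point): centre of the cradle on the plate's top face, axes as the clamp's: the lowest box's underside centre stands here, those of the next boxes 18 and 36 mm above it. A sprung rubber pad below the shut bar rests lightly (about 1 N) on the third box
- hinge (a point): middle of the keeper bar's hinge pin, 64 mm from the column along the clamp's +y, 76 mm above the bench; the pin runs along the clamp's x, between clevis cheeks (tops 86 mm above the bench) on a pillar 44x26 mm
- boss (a point): centre of the top face of the threaded boss, a steel collar 34 mm across whose top is 69 mm above the bench, on a pillar 40x36 mm, 66 mm from the column along the clamp's -y. The hand screw's axis stands here when the bar is shut
- keeper (a joint): angle (rad) of the keeper bar (steel, 0.6 kg, 26 mm wide, 10 mm thick, reaching 141 mm from its hinge pin). 0: shut, level over column and boss, against its stop, top face 81 mm above the bench. About 1.8, at the start: open, leaning away toward the clamp's +y. Damped: pushed with a few N from its outer (+y) side, on the bar or the knob, past upright, it sinks shut by itself in 1 to 2 s
- knob: black wing knob of the hand screw, which is captive in the keeper bar 130 mm from the hinge pin: a rounded bar 48 mm (its x) x 14 mm (its y) x 24 mm high; origin at the wing's underside centre, on the screw axis, z along it, away from the thread. Bar shut and screw on the thread: origin about 103 mm above the bench, 22 mm over the bar; it sinks with the screw
- screw_turn (a joint): angle (rad) of the hand screw: grows when turned forward (clockwise from above, right-hand thread), falls when turned backward; under 0.1 N m turns it. At 0 the knob's x lies along the clamp's x. Starts between 0.6 and 1.4; the thread drops after 0.4 to 1.8 rad of backward turning, somewhere only the drop itself tells
- screw_depth (a joint): how far (m) the screw has gone down. It slides freely in the bar and lies by its own weight (1.3 N) on the thread, so a hard grip keeps it from falling. Bar shut: 0 to 0.001 before the thread start is found, where it drops suddenly by 5 mm; then 5 mm deeper per forward turn (0.8 mm per rad), about 0.010 one turn after the drop, its stop at 0.0145. 1 mm of play in the thread
- box_low: closed white cover-glass box with a lid (lid and bottom do not come apart), 34 mm (its x) x 28 mm (its y) x 18 mm high, about 50 g; origin at the centre of its underside. Stands in the clamp's cradle, the foot of the column
- box_mid: closed white cover-glass box with a lid (lid and bottom do not come apart), 34 mm (its x) x 28 mm (its y) x 18 mm high, about 50 g; origin at the centre of its underside. Stands loose and square on box_low, the second of the column
- box: closed white cover-glass box with a lid (lid and bottom do not come apart), 34 mm (its x) x 28 mm (its y) x 18 mm high, about 50 g; origin at the centre of its underside. Stands by itself on the bench in front of the clamp: the one to be added on top
- timer: white bench timer, 66x66x20 mm, loose; bystander; origin at the centre of its underside
- petri_dish: small closed petri dish, 65 mm across, 17 mm high, loose; bystander; origin at the centre of its underside
- tape_roll: roll of white tape lying flat, 58 mm across, 19 mm high, loose; bystander; origin at the centre of its underside
- slide_mailer: pale blue flat slide mailer, 30x82x9 mm, loose; bystander; origin at the centre of its underside
- tweezers: steel tweezers, 14x120x9 mm, loose; bystander; origin at the centre of its underside
- objective_can: small black screw-lidded canister, 34 mm across, 50 mm high, loose; bystander; origin at the centre of its underside

How it is judged:
By the outcome, as a careful person would: the job done as asked, in the order asked, and still so for the second after the job is handed in, while the arm keeps its last pose, push and grip.
It also fails if it takes over 72 s, if anything falls off the work surface, if the arm or the gripper's body presses on something with over 40 N, if the wrist force passes 120 N, or if a joint passes its speed limit or range.

ROBOT

A 7-joint arm with a two-finger parallel gripper is mounted at the origin on a cart in front of the work surface, level with it; the furniture and walls round the work are solid. World frame = base frame: x ahead of the robot, y to its left, z up, the work surface at z = 0. Lengths are in m, angles in rad, forces in N, time in s.
With the tool pointing down it reaches from about 0.425 to 0.925 m from the base axis. Payload 6.8 kg.
Tool frame: the origin (TCP) lies at the very end of the fingers, on their centre line; the grasp point (between the pads) lies r.grip_depth behind it (r.grip_depth is the distance from the TCP to the grasp point, in m); z points along the fingers, x is the direction in which the jaws open and shut, and the axes are right-handed (so a half turn about z gives the same grasp; the last joint's range is limited). The gripper opens to 85 mm and grips with 20 to 120 N. Pads are 22 mm wide; open, the fingers measure 114 mm over their backs; the gripper's body (76 mm by 85 mm) begins 54 mm behind the grasp point. The pads swing forward as they close: fully open they stand 13 mm farther back than shut.
Start: joints at [-1.385, 0.477, 0.022, 1.555, -0.011, 1.109, -0.083], TCP at [0.195, 0.646, 0.231] pointing down, gripper open.
Joint ranges: [-2.96, 2.96], [-0.34, 2.1], [-1.41, 1.46], [0.24, 2.44], [-1.37, 4.51], [0.17, 1.92], [-2.96, 2.96]. Speed limits (rad/s): [2.39, 2.39, 3.14, 3.14, 3.14, 3.14, 3.14].

INTERFACE

Orientations are given as a rotation vector (axis times angle).
In Python, from bench import readout, grab_frame, workorder, r gives the robot as it stands.
- The arm moves only by the shell command python3 -m handwheel 'ROWS' [FORCE]. ROWS is text: rows parted by semicolons, each of 7 numbers parted by spaces: the shift along the tool's x, y, z in mm, then the turn, a rotation vector about the tool's x, y, z in degrees, then the finger opening in mm, from 0 to 85.4. A call has 1 to 12 rows; each row is the pose to reach, as a shift and turn from the pose commanded when the call began, along the tool's axes at that moment; what a row does not reach only later rows make up. A row lasts 1/8 s, in which the tool goes at most 62.5 mm and 10.7 degrees, less where a joint would pass 70% of its speed; a pose out of reach is approached as far as the arm can. A call with a gripper value outside its range is refused whole. The fingers move at their own pace and stop on an object; FORCE is the grip in N (left out, the last holds). Time passes only in rows, so rows that repeat a pose let the fingers close. It gives the time, the measured TCP pose, the force and the opening at its end, in the units of the state.
- readout.get_obs(): the state, without advancing time (a new reading comes with each control period).
- grab_frame(name): name is "side" or "top" or "wrist"; returns a dict with "pixels" (420x560x3 uint8, red, green, blue), "fx", "fy", "cx", "cy" (pixels), "rvec" (rotation vector, rad) and "tvec" (3), from world to camera coordinates, as OpenCV has them. Camera axes: x right, y down, z forward; pixel columns grow to the right and rows downward; lengths in m; the calibration is good to about 2 mm. A picture is of the moment at which its call begins. There is no depth.
- workorder.hand_in(): hands the job in, once; it reports no verdict.
The state is a dict: "clock": time; "joints": joint angles; "qvel": joint speeds; "tau": joint torques, N m; "tcp_pos": TCP position; "orientation": TCP orientation; "contact_force": force on the tool from outside, world axes, zero at the start; "moment": the same for the moment, N m; "grip_width": finger opening in m.
Only numpy, scipy, OpenCV 4.12 (cv2) and the standard library are available. Lean on these libraries where they do the work, as an engineer would, in place of code of your own. Each camera call takes 0.05 s, during which the arm holds its last target.

## Working session

There is one attempt and no reset: what is moved stays moved. The work goes in short steps, Python scripts to look and compute and a shell command to move; the robot and the scene stay as the last step left them, time stands still between calls to the robot, and variables do not carry over. Pictures are saved under pics/ and viewed, and the job is handed in when it is done.

```bash
ls; mkdir -p pics
python3 - <<'E'
from bench import readout, grab_frame, r
import cv2
print(readout.get_obs(), r.grip_depth)
for n in("side","top","wrist"):
    f=grab_frame(n); cv2.imwrite(f"pics/a_{n}.png",f["pixels"][:,:,::-1]); print(n,f["fx"],f["fy"],f["cx"],f["cy"],f["rvec"],f["tvec"])
E
```

```text
pics
{'clock': 0.0, 'joints': array([-1.38508919,  0.47781973,  0.02234274,  1.55645371, -0.01149869,
        1.10928108, -0.08313345]), 'qvel': array([-0.00042399, -0.00166302,  0.0005087 , -0.00028924, -0.00049358,
       -0.00015062, -0.0001876 ]), 'tau': array([-5.07923196e-04, -5.96461165e+01,  1.60768982e+00, -2.81174773e+01,
        1.24348266e-02,  9.54397634e-03, -6.79383930e-06]), 'tcp_pos': array([0.19532456, 0.64550643, 0.23031166]), 'orientation': array([ 2.52172713e+00,  1.87161503e+00, -2.17461576e-03]), 'contact_force': array([-0.24160573, -0.41528665, -0.30678248]), 'moment': array([-0.00096513, -0.0084171 ,  0.02427399]), 'grip_width': 0.08575107262548687} 0.0187
side 423.6809444530062 423.6809444530062 283.09765746507605 210.2698143647733 [ 1.56549843 -1.72092998  0.9172371 ] [0.29829156 0.35721118 0.52193063]
top 474.6971221883003 474.6971221883003 277.82727314339724 206.21009915596562 [ 2.05347868 -2.17494891  0.21549238] [0.29387035 0.52564008 0.85952367]
wrist 371.65740149324773 371.65740149324773 280.6614250289347 206.5000325841106 [-2.33881297 -1.73798295 -0.2353106 ] [-0.67501162 -0.03537104  0.377721  ]
```

View pics/a_side.png

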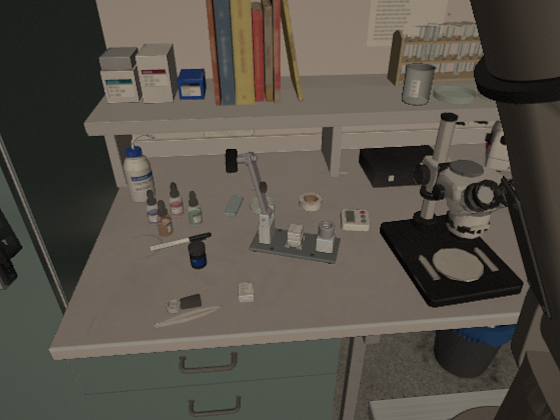

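View pics/a_top.png

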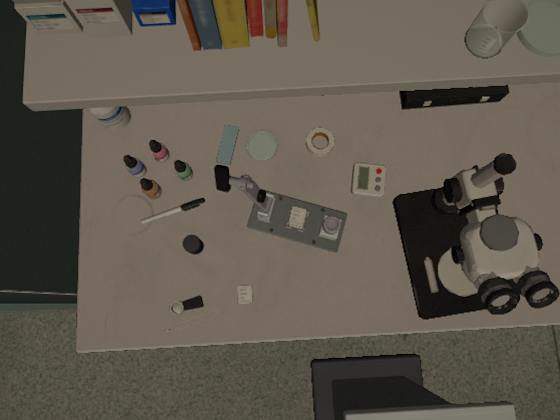

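View pics/a_wrist.png

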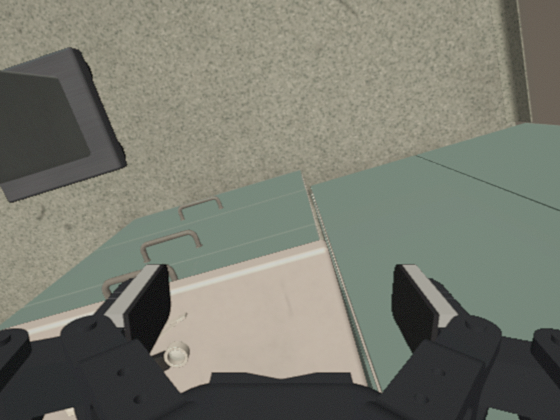

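The side and top views show the clamp (top view ≈ (297,220)), the hinge pillar at its left (265,205), the boss at the right (331,226), the knob of the open bar at (222,178) and the loose box at (244,295). I'll enlarge these regions.

Run:
```python
import cv2
a=cv2.imread("pics/a_top.png")
cv2.imwrite("pics/b_top.png",cv2.resize(a[150:270,200:360],None,fx=5,fy=5,interpolation=cv2.INTER_CUBIC))
cv2.imwrite("pics/b_box.png",cv2.resize(a[275:315,220:270],None,fx=12,fy=12,interpolation=cv2.INTER_CUBIC))
a=cv2.imread("pics/a_side.png")
cv2.imwrite("pics/b_side.png",cv2.resize(a[145:265,215:375],None,fx=5,fy=5,interpolation=cv2.INTER_CUBIC))
```

```text
(no output)
```

View pics/b_top.png

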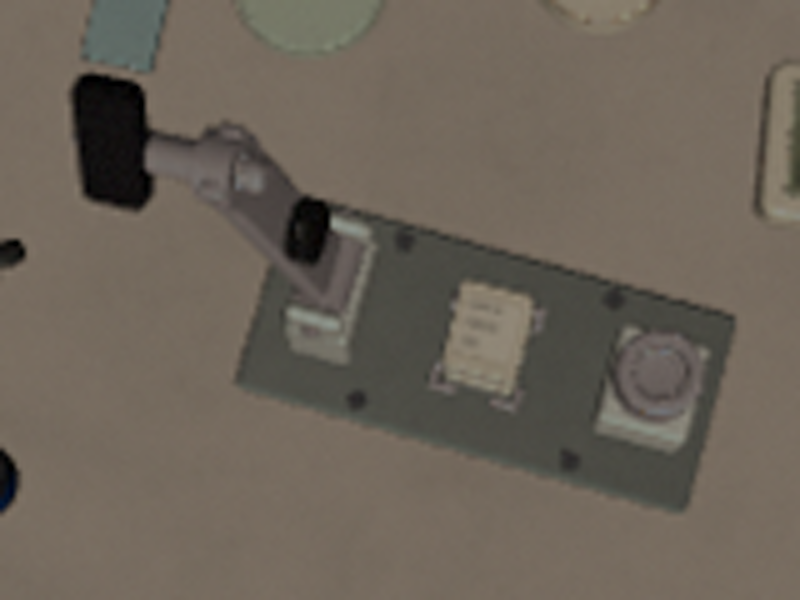

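View pics/b_box.png

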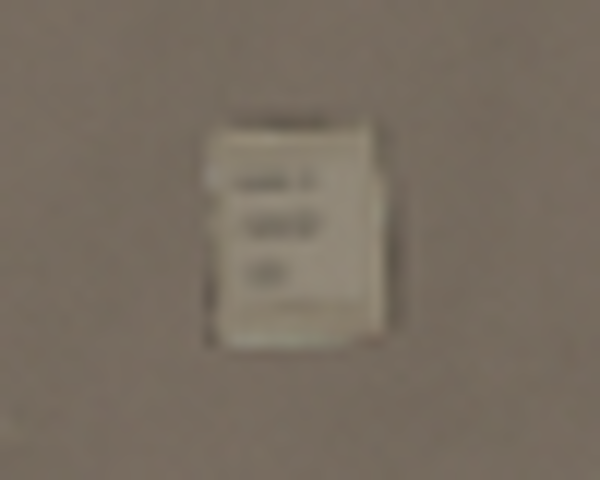

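View pics/b_side.png

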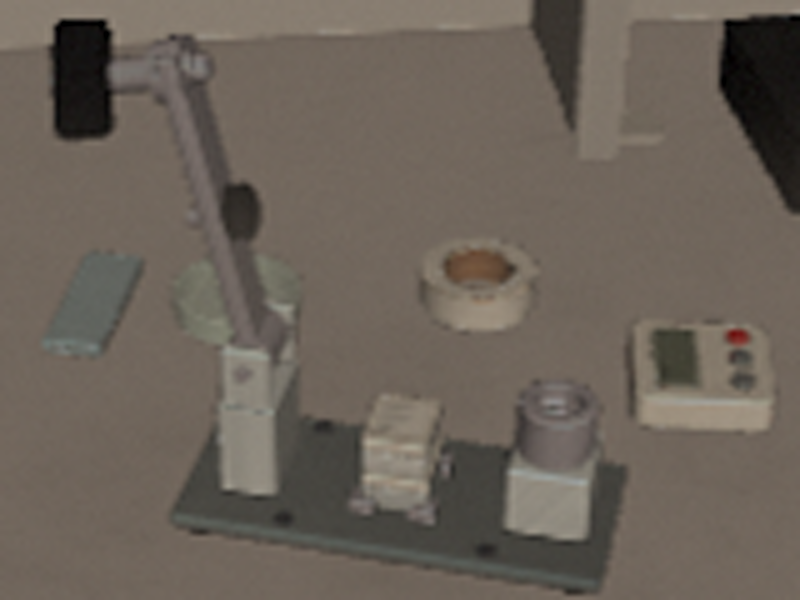

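```bash
cat > h.py <<'E'
import numpy as np, cv2
from scipy.spatial.transform import Rotation as R
from scipy.optimize import least_squares
from bench import readout, grab_frame, r
def K(f): return np.array([[f["fx"],0,f["cx"]],[0,f["fy"],f["cy"]],[0,0,1.]])
def proj(f,P): return cv2.projectPoints(np.asarray(P,float).reshape(-1,3),np.array(f["rvec"],float),np.array(f["tvec"],float),K(f),None)[0][:,0]
def onz(f,uv,z):
    Rm=cv2.Rodrigues(np.array(f["rvec"],float))[0];c=-Rm.T@np.array(f["tvec"],float)
    d=Rm.T@np.linalg.inv(K(f))@np.array([uv[0],uv[1],1.]);return c+d*(z-c[2])/d[2]
def crop(c,s,off): return (np.asarray(c,float)+.5)/s-.5+np.asarray(off)
def cam(f): Rm=cv2.Rodrigues(np.array(f["rvec"],float))[0];return -Rm.T@np.array(f["tvec"],float)
def save(n,name,x0,y0,x1,y1,s):
    f=grab_frame(n);cv2.imwrite(f"pics/{name}.png",cv2.resize(np.ascontiguousarray(f["pixels"][y0:y1,x0:x1,::-1]),None,fx=s,fy=s,interpolation=cv2.INTER_CUBIC));return f
E
python3 - <<'E'
from h import *
t=grab_frame("top");s=grab_frame("side")
print("cams",cam(t),cam(s))
T=crop([(735,315),(685,512),(237,382),(658,372)],5,(200,150))
S=crop([(627,467),(600,585),(172,515),(560,397)],5,(215,145))
# local coords: order right-back, right-front,left-front, boss ; left=+y
for sx in (1,-1):
    L=np.array([(sx*.042,-.094,.01),(-sx*.042,-.094,.01),(-sx*.042,.094,.01),(0,-.066,.069)])
    def W(p): 
        c,n=np.cos(p[2]),np.sin(p[2]);return np.c_[p[0]+c*L[:,0]-n*L[:,1],p[1]+n*L[:,0]+c*L[:,1],L[:,2]]
    for nm,use in(("both","ts"),("top","t"),("side","s")):
        def res(p):
            o=[]
            if 't' in use:o.append((proj(t,W(p))-T).ravel())
            if 's' in use:o.append((proj(s,W(p))-S).ravel())
            return np.concatenate(o)
        z=onz(t,T[:3].mean(0),.01)
        best=min((least_squares(res,[z[0],z[1],a]) for a in(0,1.57,3.14,-1.57)),key=lambda q:q.cost)
        print(sx,nm,best.x,best.cost,np.round(best.fun,1))
B=crop([(213,130),(372,125),(383,320)],12,(220,275))
for b in B: print(onz(t,b,.018))
print(onz(t,crop((225,345),12,(220,275)),0.0))
print("knob",[onz(t,crop((112,142),5,(200,150)),z) for z in(.18,.2)])
E
```

```text
cams [0.35797932 0.26900806 0.94917   ] [-0.20323748  0.3204883   0.58734236]
1 both [0.52156509 0.22503524 5.94068157] 5.069494262787176 [ 1.5 -0.1  0.8  0.5 -0.4  0.2  1.2 -0.4 -0.4 -0.6 -0.5 -0.1 -1.6 -0.3
 -1.   0.8]
1 top [ 0.52177821  0.22658334 -0.3423816 ] 1.2923031039733357 [ 0.8 -0.1 -0.   0.5 -1.2  0.1  0.4 -0.5]
1 side [ 0.52133906  0.22323512 -0.3410234 ] 1.023674440231242 [ 0.4 -0.6  0.4 -0.1 -0.7 -0.2 -0.1  0.8]
-1 both [0.48287424 0.22862949 0.16225561] 2212.189292601474 [  1.4  36.2   1.1 -43.7  -0.5   2.4   1.1   2.7   3.7  20.9  -4.8 -26.4
  -1.8   1.   -0.8   2.5]
-1 top [0.48207707 0.22995775 0.17431682] 1619.5016617660874 [  0.8  36.    0.1 -43.8  -1.3   3.4   0.4   2.7]
-1 side [0.48528941 0.22718182 0.13557588] 588.4093468024411 [  4.   21.   -3.5 -26.5  -0.8  -0.5   0.    2.3]
[0.39731969 0.3502712  0.018     ]
[0.39665033 0.3246024  0.018     ]
[0.3657124  0.32424045 0.018     ]
[0.36333099 0.35126157 0.        ]
knob [array([0.56941669, 0.35467044, 0.18      ]), array([0.56391889, 0.35244304, 0.2       ])]
```

```bash
cat >> h.py <<'E'
def Rd(yaw): # tool-down, tool x at yaw deg
    y=np.radians(yaw);x=np.array([np.cos(y),np.sin(y),0]);z=np.array([0,0,-1.]);return np.c_[x,np.cross(z,x),z]
def st():
    o=readout.get_obs();return o,R.from_rotvec(o["orientation"]).as_matrix()
def goto(p,yaw,Rm=None,p0=None):
    o,M=st();p0=o["tcp_pos"] if p0 is None else p0
    d=M.T@(np.array(p)-p0)*1000;t=R.from_matrix(M.T@Rd(yaw)).as_rotvec(degrees=True)
    print("shift",np.round(d,1),"turn",np.round(t,1))
def show():
    o,M=st();print("t %.2f tcp %s yaw %.1f tilt %.2f F %s M %s w %.1f"%(o["clock"],np.round(o["tcp_pos"]*1000,1),np.degrees(np.arctan2(M[1,0],M[0,0])),np.degrees(np.arccos(-M[2,2])),np.round(o["contact_force"],1),np.round(o["moment"],2),o["grip_width"]*1000),"j",np.round(o["joints"],2))
E
python3 - <<'E'
from h import *
show();goto((.381,.3375,.20),0)
f=grab_frame("wrist");o,M=st();print("cam in tool",M.T@(cam(f)-o["tcp_pos"]), "fwd in tool",M.T@cv2.Rodrigues(f["rvec"])[0].T)
E
```

```text
t 0.25 tcp [195.4 645.8 230.8] yaw 73.2 tilt 0.05 F [-0.1 -0.4 -0.1] M [ 0.04 -0.02 -0.  ] w 85.4 j [-1.39  0.48  0.02  1.56 -0.01  1.11 -0.08]
shift [-241.4  266.9   31.1] turn [ 0.   0.  73.2]
cam in tool [ 0.00074037 -0.06772707 -0.14185887] fwd in tool [[ 9.99999529e-01  9.52776809e-04  1.83376807e-04]
 [-9.67092505e-04  9.63501420e-01  2.67701474e-01]
 [ 7.83759421e-05 -2.67701525e-01  9.63501888e-01]]
```

```bash
python3 -m handwheel '-241 267 31 0 0 -106.8 60;-241 267 31 0 0 -106.8 60;-241 267 31 0 0 -106.8 60;-241 267 31 0 0 -106.8 60;-241 267 31 0 0 -106.8 60;-241 267 31 0 0 -106.8 60;-241 267 31 0 0 -106.8 60;-241 267 31 0 0 -106.8 60;-241 267 31 0 0 -106.8 60;-241 267 31 0 0 -106.8 60;-241 267 31 0 0 -106.8 60;-241 267 31 0 0 -106.8 60' 20
python3 - <<'E'
from h import *
show(); f=save("wrist","c_wrist",0,0,560,420,1.4); t=save("top","c_top",200,150,360,330,4)
E
```

```text
clock: 1.8
tcp_pos: [0.3813, 0.338, 0.2003]
orientation: [0.007, 3.142, 0.0]
contact_force: [-0.5, 0.4, -0.1]
grip_width: 0.0602
t 1.80 tcp [381.3 338.  200.3] yaw 179.8 tilt 0.00 F [-0.5  0.4 -0.1] M [ 0.01 -0.    0.03] w 60.2 j [-0.68  0.25 -0.2   1.97  0.06  0.93  2.23]
```

View pics/c_wrist.png

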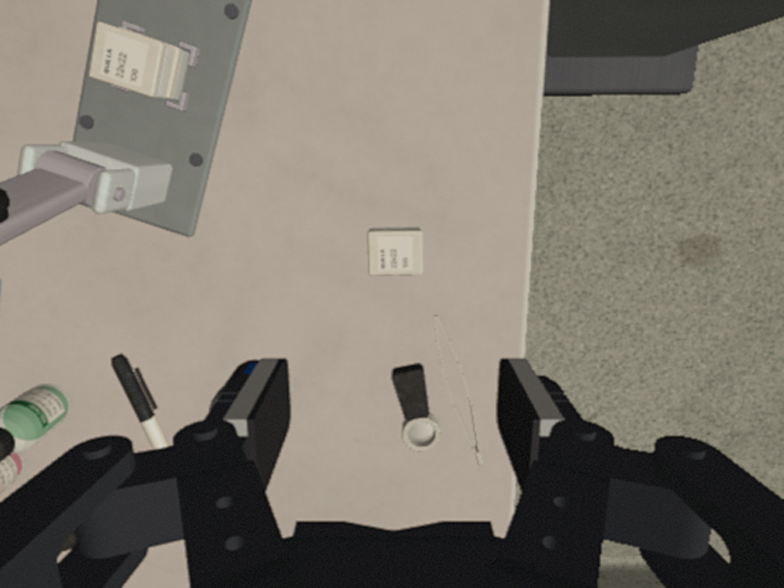

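The wrist view shows the box at (395,252), with the clamp's column at upper left (≈(140,60)) and the hinge with the bar at (110,185). Enlarging both.

Run:
```python
from h import *
f=save("wrist","d_box",250,155,310,205,12)
save("wrist","d_clamp",0,0,200,180,4)
```

```text
(no output)
```

View pics/d_box.png

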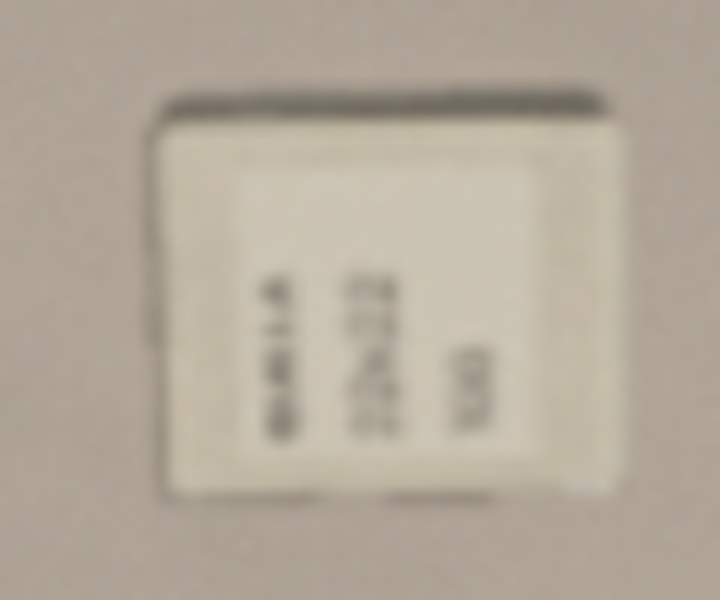

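View pics/d_clamp.png

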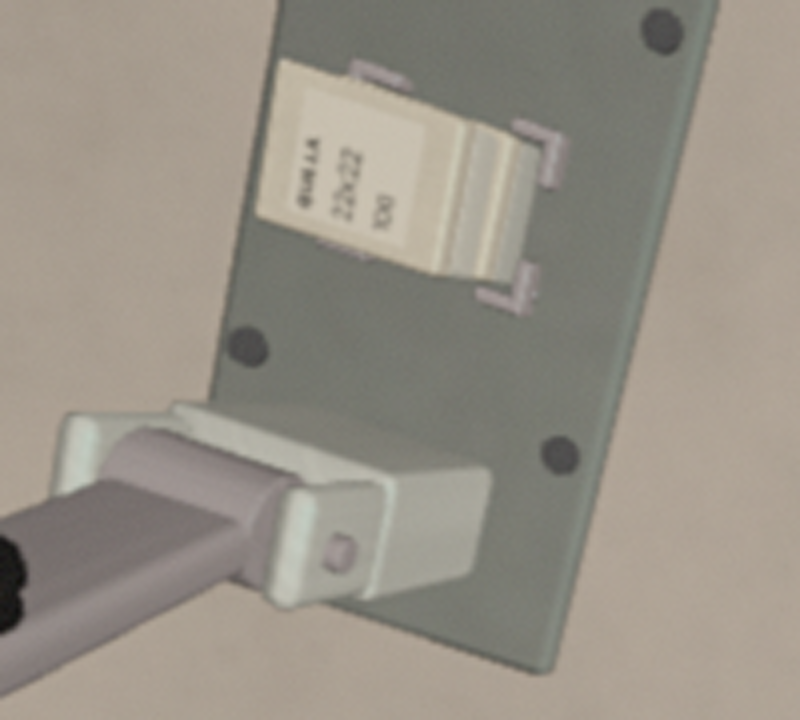

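Run:
```python
from h import *
f=grab_frame("wrist")
def quad(C,s,off,z):
    P=np.array([onz(f,crop(c,s,off),z) for c in C]);
    c=P[:,:2].mean(0);print(np.round(P*1000,1).tolist(),"c",c*1000)
    for i in range(4):
        e=P[(i+1)%4]-P[i];print("  len %.1f yaw %.1f"%(np.hypot(*e[:2])*1000,np.degrees(np.arctan2(e[1],e[0]))))
quad([(160,125),(622,118),(622,490),(166,495)],12,(250,155),.018)
quad([(280,60),(465,120),(438,275),(258,215)],4,(0,0),.046)
for c,z in(((550,672),.01),((340,552),.076)): print(onz(f,crop(c,4,(0,0)),z))
# predicted
o=np.array([.5216,.225]);a=-.342;Rz=np.array([[np.cos(a),-np.sin(a)],[np.sin(a),np.cos(a)]])
print("corner pred",o+Rz@[-.042,.094],"hinge near end",o+Rz@[-.022,.064])
```

```text
[[397.1, 323.3, 18.0], [363.3, 322.8, 18.0], [362.9, 350.9, 18.0], [397.0, 351.2, 18.0]] c [380.06198761 337.0638376 ]
  len 33.8 yaw -179.2
  len 28.0 yaw 90.8
  len 34.1 yaw 0.6
  len 27.9 yaw -89.9
[[534.1, 209.2, 46.0], [501.8, 219.2, 46.0], [510.1, 245.8, 46.0], [542.2, 235.3, 46.0]] c [522.06087322 227.36773695]
  len 33.8 yaw 162.8
  len 27.9 yaw 72.8
  len 33.8 yaw -18.1
  len 27.3 yaw -107.2
[0.5109304  0.32694882 0.01      ]
[0.52008578 0.29447546 0.076     ]
corner pred [0.51355736 0.32764169] hinge near end [0.52233792 0.29267167]
```

```bash
python3 -m handwheel '1.2 -0.9 60 0 0 -0.6 50;1.2 -0.9 120 0 0 -0.6 50;1.2 -0.9 165 0 0 -0.6 50;1.2 -0.9 185 0 0 -0.6 50;1.2 -0.9 196.5 0 0 -0.6 50;1.2 -0.9 196.5 0 0 -0.6 50;1.2 -0.9 196.5 0 0 -0.6 50'
python3 - <<'E'
from h import *
show(); f=save("wrist","e_wrist",0,0,560,420,1.4)
E
```

```text
clock: 2.92
tcp_pos: [0.3807, 0.3378, 0.0047]
orientation: [-0.015, 3.14, 0.002]
contact_force: [-0.8, 0.4, 0.5]
grip_width: 0.0499
t 2.92 tcp [380.7 337.8   4.7] yaw -179.5 tilt 0.10 F [-0.8  0.4  0.5] M [-0.01 -0.01  0.  ] w 49.9 j [-0.72  0.55 -0.15  2.1   0.17  0.5   2.15]
```

View pics/e_wrist.png

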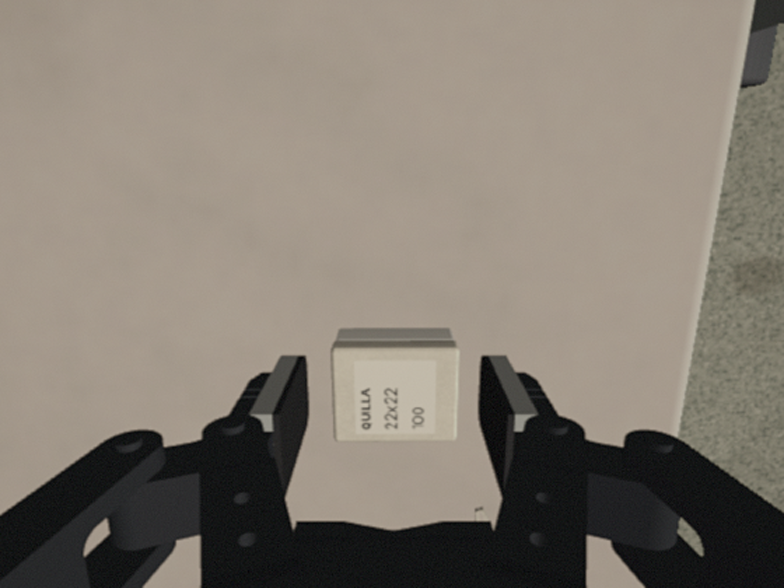

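The box sits centred between the open pads (box top 333–459, rows 345–440). Closing.

```bash
python3 -m handwheel '0 0 1 0 0 0 30;0 0 1 0 0 0 30;0 0 1 0 0 0 30;0 0 1 0 0 0 30;0 0 1 0 0 0 30' 25
python3 - <<'E'
from h import *
show(); f=save("wrist","f_wrist",0,0,560,420,1.4)
E
python3 -m handwheel '0 0 -60 0 0 0 30;0 0 -100 0 0 0 30;0 0 -100 0 0 0 30;0 0 -100 0 0 0 30'
python3 - <<'E'
from h import *
show(); f=save("wrist","f2_wrist",0,0,560,420,1.4); goto((.5216,.227,.10),161)
E
```

```text
clock: 3.6
tcp_pos: [0.3806, 0.3377, 0.0039]
orientation: [-0.015, 3.14, 0.002]
contact_force: [-0.6, -1.1, 5.6]
grip_width: 0.0338
t 3.60 tcp [380.6 337.7   3.9] yaw -179.4 tilt 0.10 F [-0.6 -1.1  5.6] M [-0.18  0.13 -0.02] w 33.8 j [-0.73  0.55 -0.15  2.1   0.17  0.5   2.15]
clock: 4.15
tcp_pos: [0.3798, 0.3368, 0.1026]
orientation: [0.015, -3.142, 0.0]
contact_force: [0.1, -0.6, -1.2]
grip_width: 0.0336
t 4.15 tcp [379.8 336.8 102.6] yaw -179.4 tilt 0.01 F [ 0.1 -0.6 -1.2] M [-0.05  0.01 -0.03] w 33.6 j [-0.69  0.38 -0.2   2.05  0.11  0.71  2.2 ]
shift [-141.  -110.9    2. ] turn [-0.1 -0.  19.6]
```

View pics/f_wrist.png

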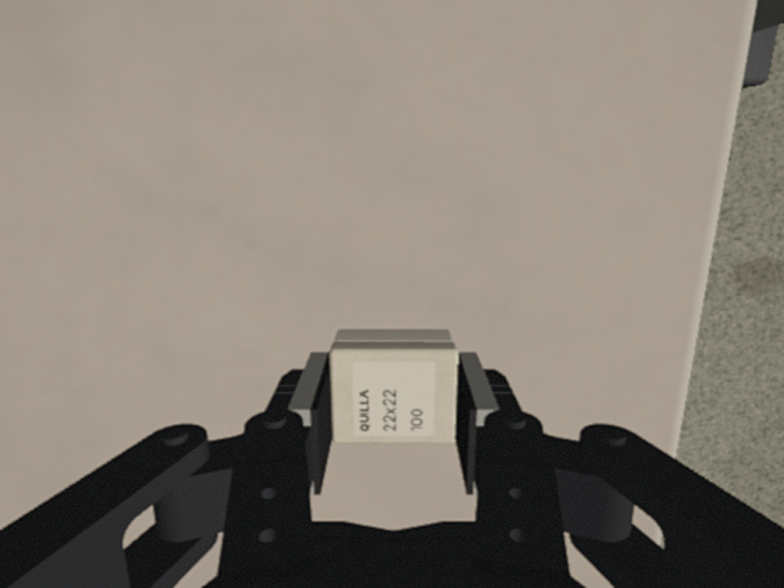

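View pics/f2_wrist.png

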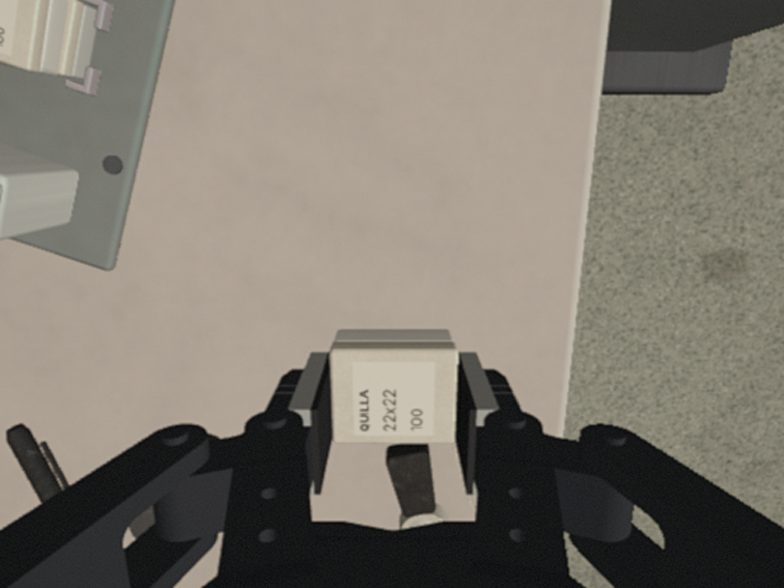

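```bash
python3 -m handwheel '0 0 -28 0 0 0 30;-40 -20 -28 0 0 10 30;-90 -60 -28 0 0 19.6 30;-141 -110.9 -28 0 0 19.6 30;-141 -110.9 -28 0 0 19.6 30;-141 -110.9 -28 0 0 19.6 30;-141 -110.9 -28 0 0 19.6 30;-141 -110.9 -28 0 0 19.6 30'
python3 - <<'E'
from h import *
show(); f=save("wrist","g_wrist",0,0,560,420,1.4); save("wrist","g_crop",210,210,350,330,5)
E
```

```text
clock: 5.2
tcp_pos: [0.5208, 0.2293, 0.1306]
orientation: [-0.515, -3.098, -0.0]
contact_force: [-0.4, 0.6, 0.1]
grip_width: 0.034
t 5.20 tcp [520.8 229.3 130.6] yaw 161.1 tilt 0.05 F [-0.4  0.6  0.1] M [-0.    0.   -0.03] w 34.0 j [-0.47  0.42 -0.07  1.9   0.04  0.82  2.25]
```

View pics/g_wrist.png

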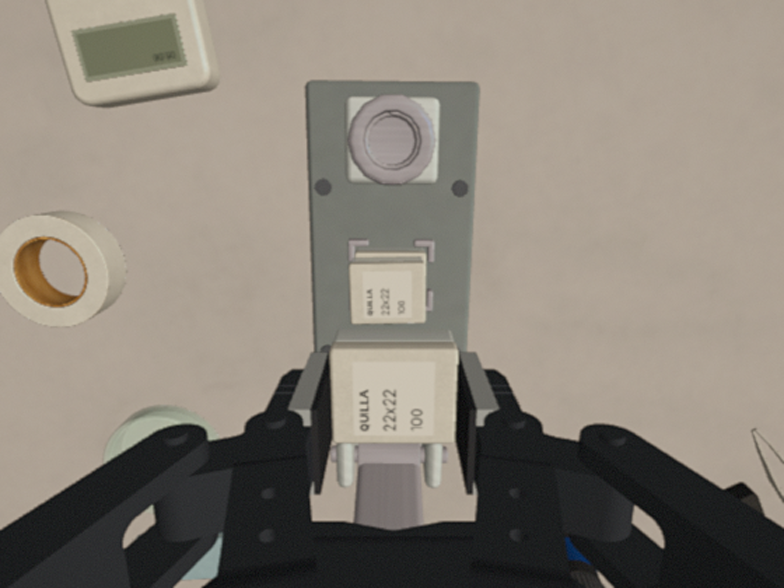

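View pics/g_crop.png

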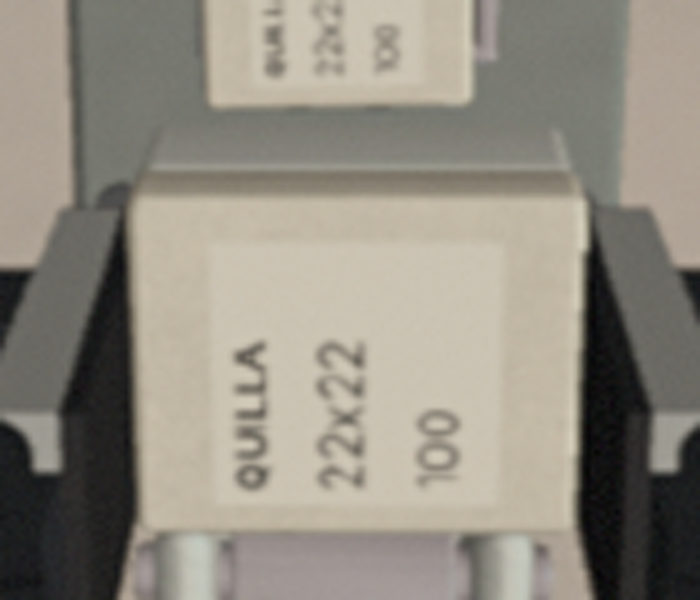

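Run:
```python
from h import *
save("wrist","g_mid",235,165,325,240,8); save("wrist","g_clamp",205,45,365,165,5)
```

```text
(no output)
```

View pics/g_mid.png

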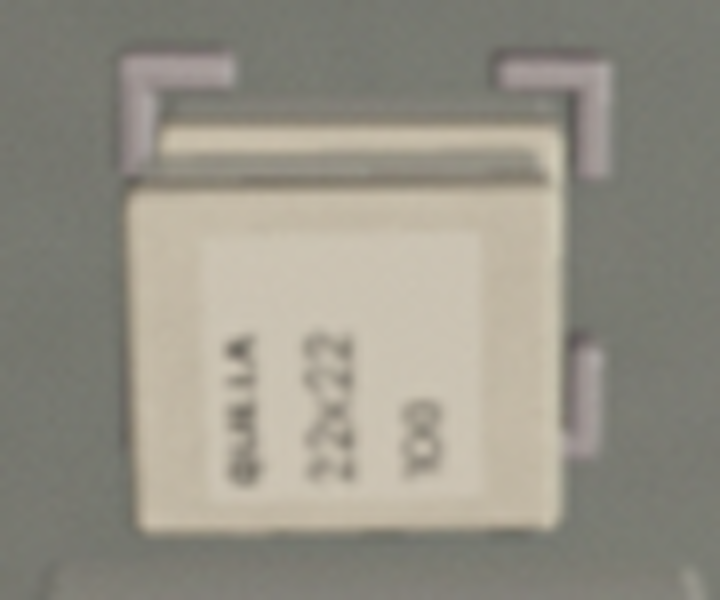

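View pics/g_clamp.png

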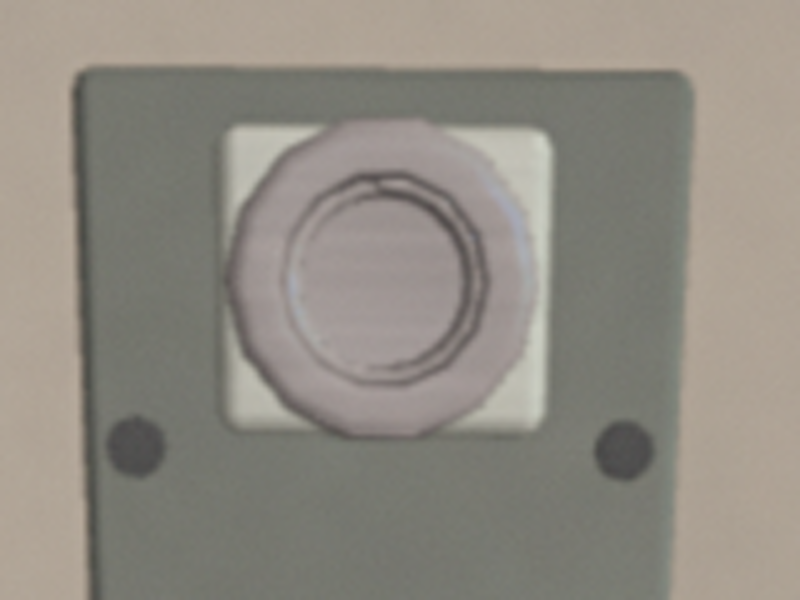

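Run:
```python
from h import *
f=grab_frame("wrist");o,M=st();p0=o["tcp_pos"];show()
def tool(P): return (M.T@(np.array(P)-p0))*1000
def quad(n,C,s,off,z):
    P=np.array([tool(onz(f,crop(c,s,off),z)) for c in C]);print(n,"centre(tool mm)",P.mean(0).round(2))
    for i in range(4):
        e=P[(i+1)%4]-P[i];print("  len %.1f ang %.1f"%(np.hypot(*e[:2]),np.degrees(np.arctan2(e[1],e[0]))))
quad("mid",[(128,188),(563,185),(561,528),(140,530)],8,(235,165),.046)
quad("cradle outer approx",[(120,57),(612,62),(603,459),(603,459)],8,(235,165),.017)
quad("low top",[(160,125),(565,125),(565,125),(160,125)],8,(235,165),.028)
for z in (.1405,.1425,.1445): quad("held z%.4f"%z,[(131,190),(584,190),(577,530),(140,530)],5,(210,210),z)
print("boss",tool(onz(f,crop((382,280),5,(205,45)),.069)))
quad("plate",[(75,68),(692,72),(692,72),(75,68)],5,(205,45),.010)
print("bolts",[tool(onz(f,crop(c,5,(205,45)),.010)) for c in((136,447),(624,450))])
```

```text
t 5.45 tcp [521.9 228.1 130.9] yaw 161.0 tilt 0.01 F [ 0.4 -0.3  0.7] M [ 0.02 -0.01 -0.  ] w 33.9 j [-0.47  0.42 -0.07  1.9   0.04  0.82  2.25]
mid centre(tool mm) [-1.37 -1.67 84.9 ]
  len 34.0 ang -0.5
  len 28.3 ang 89.3
  len 34.0 ang 179.6
  len 28.2 ang -90.8
cradle outer approx centre(tool mm) [ 10.73  -2.39 113.9 ]
  len 42.8 ang 0.5
  len 36.3 ang 90.0
  len 0.0 ang 0.0
  len 56.4 ang -139.5
low top centre(tool mm) [ -0.28 -17.06 102.89]
  len 34.0 ang -0.1
  len 0.0 ang 0.0
  len 34.0 ang 179.9
  len 0.0 ang 0.0
held z0.1405 centre(tool mm) [ 0.55  0.97 -9.6 ]
  len 34.6 ang -0.1
  len 29.3 ang 89.1
  len 35.2 ang 179.9
  len 29.3 ang -89.6
held z0.1425 centre(tool mm) [  0.55  -0.05 -11.6 ]
  len 34.0 ang -0.1
  len 28.9 ang 89.1
  len 34.6 ang 179.9
  len 28.9 ang -89.6
held z0.1445 centre(tool mm) [  0.55  -1.07 -13.6 ]
  len 33.5 ang -0.1
  len 28.4 ang 89.1
  len 34.1 ang 179.9
  len 28.4 ang -89.6
boss [  0.38744874 -68.09776751  61.88325892]
plate centre(tool mm) [  0.57 -95.22 120.88]
  len 81.6 ang 0.3
  len 0.0 ang 0.0
  len 81.6 ang -179.7
  len 0.0 ang 0.0
bolts [array([-33.82533007, -46.09963166, 120.88907416]), array([ 34.15425086, -45.78116139, 120.88604029])]
```

```bash
python3 -m handwheel '-1 -0.4 30 0 0 0 30;-1 -0.4 60 0 0 0 30;-1 -0.4 72 0 0 0 30;-1 -0.4 77 0 0 0 30;-1 -0.4 77 0 0 0 30;-1 -0.4 77 0 0 0 30;-1 -0.4 77 0 0 0 30'
python3 - <<'E'
from h import *
show(); f=save("wrist","i_wrist",140,150,420,360,2.8); save("side","i_side",215,145,375,265,5)
E
```

```text
clock: 6.32
tcp_pos: [0.5234, 0.2272, 0.0545]
orientation: [0.519, 3.097, 0.001]
contact_force: [0.1, 0.2, 0.1]
grip_width: 0.0335
t 6.33 tcp [523.4 227.2  54.5] yaw 161.0 tilt 0.08 F [0.1 0.2 0.1] M [-0.03 -0.03  0.01] w 33.5 j [-0.47  0.53 -0.06  1.94  0.05  0.67  2.24]
```

View pics/i_wrist.png

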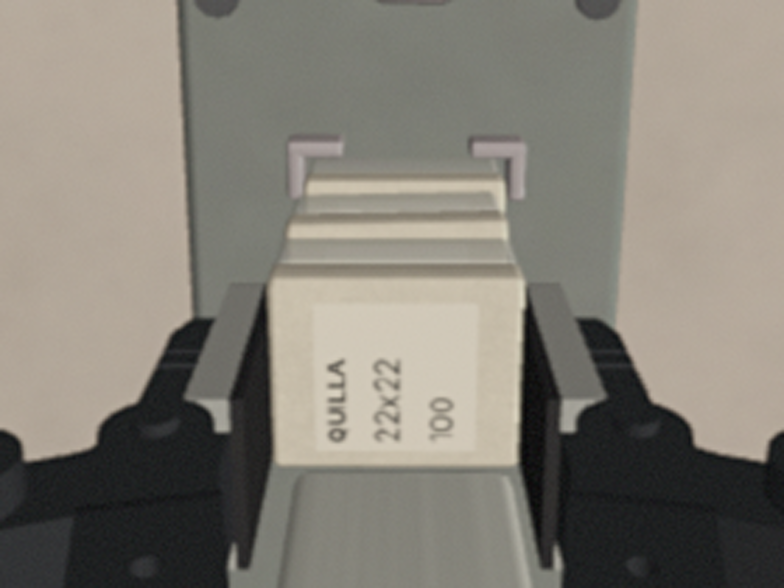

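View pics/i_side.png

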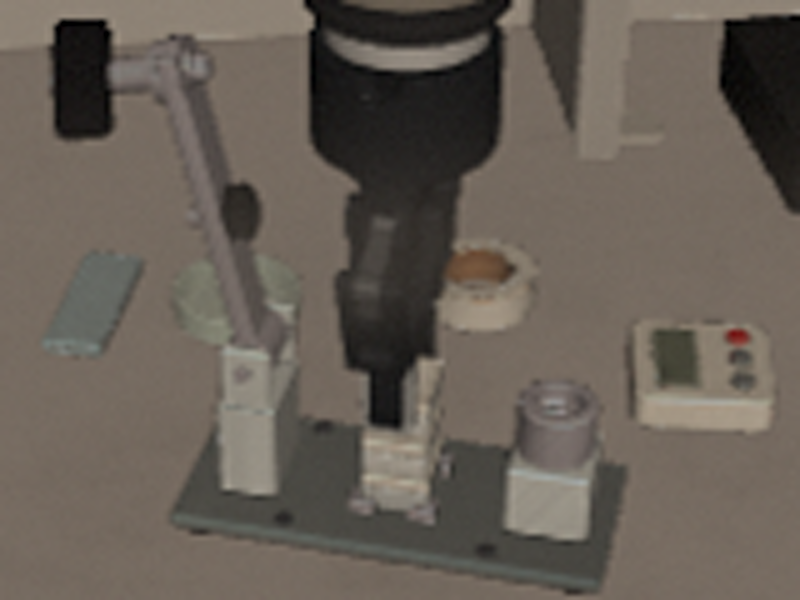

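```bash
python3 -m handwheel '0.8 0 2 0 0 0 30;0.8 0 3 0 0 0 30;0.8 0 3.5 0 0 0 30;0.8 0 3.5 0 0 0 30;0.8 0 3.5 0 0 0 30'
python3 - <<'E'
from h import *
show(); f=grab_frame("wrist");o,M=st()
print(onz(f,crop((0,0),1,(0,0)),.0))
save("wrist","j_wrist",170,180,390,345,3.6)
E
```

```text
clock: 7.05
tcp_pos: [0.5222, 0.2273, 0.0503]
orientation: [0.519, 3.098, 0.0]
contact_force: [0.5, -0.0, -1.9]
grip_width: 0.0341
t 7.05 tcp [522.2 227.3  50.3] yaw 161.0 tilt 0.00 F [ 0.5 -0.  -1.9] M [-0.03  0.02 -0.01] w 34.1 j [-0.47  0.54 -0.06  1.94  0.05  0.66  2.24]
[0.60883256 0.07775874 0.        ]
```

View pics/j_wrist.png

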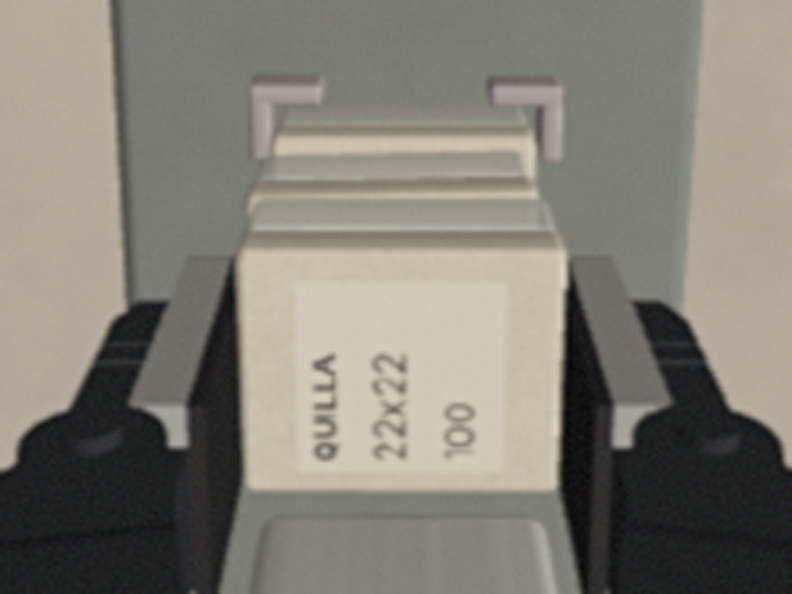

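Run:
```python
from h import *
f=grab_frame("wrist");o,M=st();p0=o["tcp_pos"]
for n,a,b,z in(("low",(275,130),(536,130),.028),("mid",(248,190),(540,187),.046),("held",(238,243),(564,238),.0645)):
    P=[(M.T@(onz(f,crop(c,3.6,(170,180)),z)-p0))*1000 for c in(a,b)];print(n,np.round(P,1).tolist(),np.mean(P,0).round(1))
```

```text
low [[-15.9, -16.8, 22.3], [17.6, -16.8, 22.3]] [  0.8 -16.8  22.3]
mid [[-17.5, -15.0, 4.3], [16.3, -15.4, 4.3]] [ -0.6 -15.2   4.3]
held [[-16.4, -15.8, -14.2], [16.9, -16.4, -14.2]] [  0.2 -16.1 -14.2]
```

```bash
python3 -m handwheel '0 0 0.6 0 0 0 30;0 0 0.6 0 0 0 30'; python3 -c "
from h import *
show()"; python3 -m handwheel '0 0 0.6 0 0 0 36;0 0 0.6 0 0 0 40;0 0 0.6 0 0 0 50;0 0 0.6 0 0 0 50';  python3 - <<'E'
from h import *
show(); save("wrist","k_wrist",170,180,390,345,3.6)
E
```

```text
clock: 7.45
tcp_pos: [0.5223, 0.2273, 0.0499]
orientation: [0.519, 3.098, 0.0]
contact_force: [-1.0, -0.4, 2.0]
grip_width: 0.0337
t 7.45 tcp [522.3 227.3  49.9] yaw 161.0 tilt 0.01 F [-1.  -0.4  2. ] M [-0.12  0.09 -0.05] w 33.7 j [-0.47  0.54 -0.06  1.94  0.05  0.66  2.24]
clock: 7.95
tcp_pos: [0.5222, 0.2272, 0.049]
orientation: [-0.519, -3.098, 0.0]
contact_force: [-1.3, 0.7, 0.6]
grip_width: 0.0498
t 7.95 tcp [522.2 227.2  49. ] yaw 161.0 tilt 0.00 F [-1.3  0.7  0.6] M [ 0.03 -0.01 -0.02] w 49.8 j [-0.47  0.54 -0.06  1.94  0.05  0.66  2.24]
```

View pics/k_wrist.png

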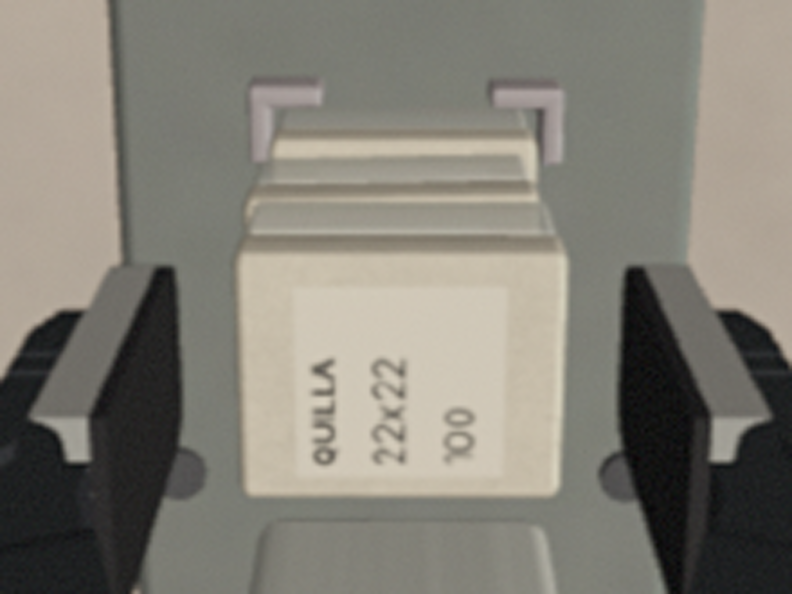

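```bash
python3 -m handwheel '0 0 -20 0 0 0 50;0 0 -60 0 0 0 50;0 0 -120 0 0 0 50;0 0 -180 0 0 0 50;0 0 -240 0 0 0 50;0 0 -270 0 0 0 20;0 0 -270 0 0 0 0;0 60 -270 0 0 0 0;0 120 -270 0 0 0 0;0 163 -270 0 0 0 0;0 163 -270 0 0 0 0;0 163 -270 0 0 0 0'
python3 - <<'E'
from h import *
show(); save("side","l_side",175,65,375,215,4);save("top","l_top",0,0,560,420,1.4)
E
```

```text
clock: 9.5
tcp_pos: [0.5751, 0.3802, 0.3175]
orientation: [-0.52, -3.097, 0.004]
contact_force: [0.3, 0.2, 0.5]
grip_width: 0.0004
t 9.50 tcp [575.1 380.2 317.5] yaw 160.9 tilt 0.16 F [0.3 0.2 0.5] M [0.07 0.06 0.06] w 0.4 j [-0.61  0.45 -0.09  1.4   0.04  1.3   2.1 ]
```

View pics/l_side.png

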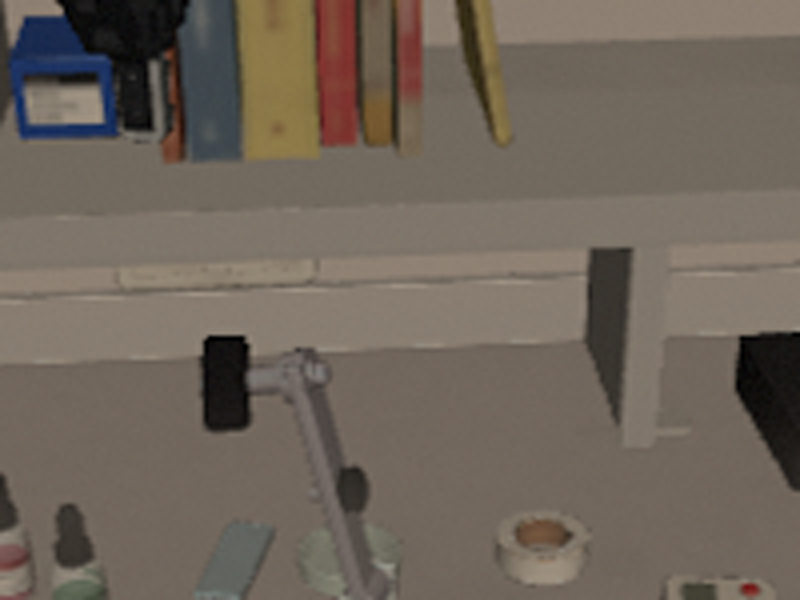

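View pics/l_top.png

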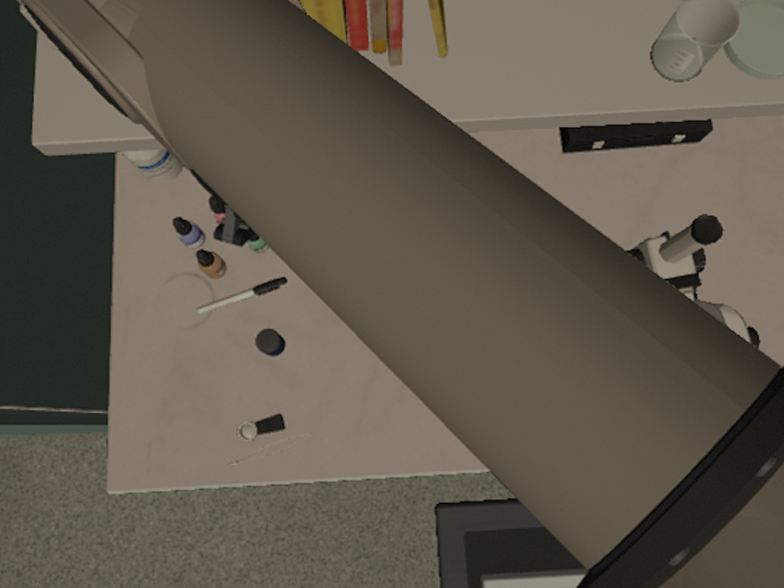

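Run:
```python
from h import *
f=grab_frame("side");o,M=st();p=o["tcp_pos"]
print("tcp now",(proj(f,p)-[175,65])*4)
ty=M[:,1]
for z in(.235,.2,.18): print(z,"front of finger",(proj(f,[p[0]-.011*ty[0],p[1]-.011*ty[1],z])-[175,65])*4)
col=np.array([.5220,.2255]);cy=np.array([ty[0],ty[1]])
for y,z in((.143,.191),(.120,.197),(.0935,.203)):
    q=col+cy*y;print("knob pred",y,z,(proj(f,[q[0],q[1],z])-[175,65])*4)
```

```text
tcp now [[144.32865534 133.2381431 ]]
0.235 front of finger [[181.22388453 302.20277017]]
0.2 front of finger [[186.83684776 366.3032962 ]]
0.18 front of finger [[189.93000692 401.62744162]]
knob pred 0.143 0.191 [[205.39510901 384.36520489]]
knob pred 0.12 0.197 [[248.0080982  378.75773855]]
knob pred 0.0935 0.203 [[298.16976808 373.82291681]]
```

```bash
python3 -m handwheel '0 1 60 0 0 0 0;0 1 110 0 0 0 0;0 1 132 0 0 0 0;0 1 132 0 0 0 0;0 1 132 0 0 0 0'
python3 - <<'E'
from h import *
show(); save("side","m_side",175,65,375,215,4);save("wrist","m_wrist",0,0,560,420,1.4)
E
```

```text
clock: 10.28
tcp_pos: [0.5766, 0.3822, 0.1889]
orientation: [0.52, 3.096, 0.003]
contact_force: [1.5, 0.4, 0.5]
grip_width: 0.0003
t 10.28 tcp [576.6 382.2 188.9] yaw 160.9 tilt 0.14 F [1.5 0.4 0.5] M [-0.01  0.06  0.06] w 0.3 j [-0.61  0.54 -0.1   1.55  0.06  1.05  2.09]
```

View pics/m_side.png

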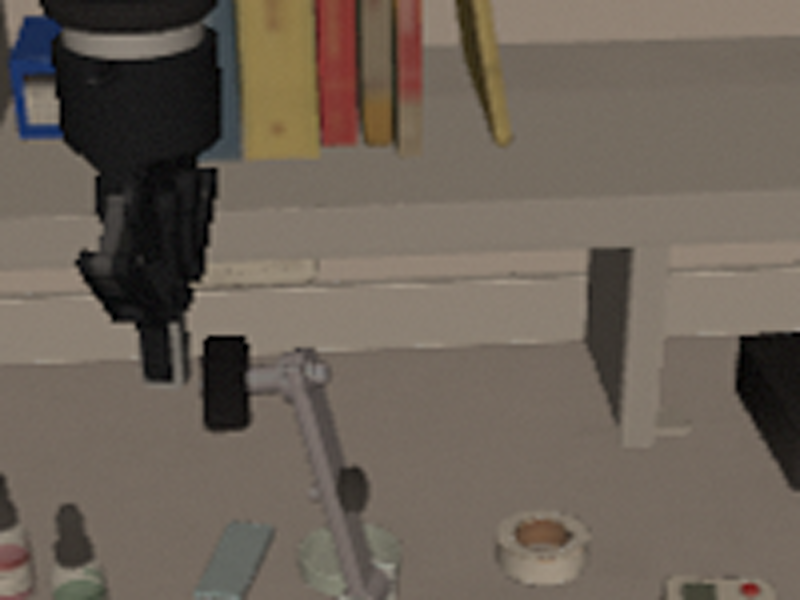

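View pics/m_wrist.png

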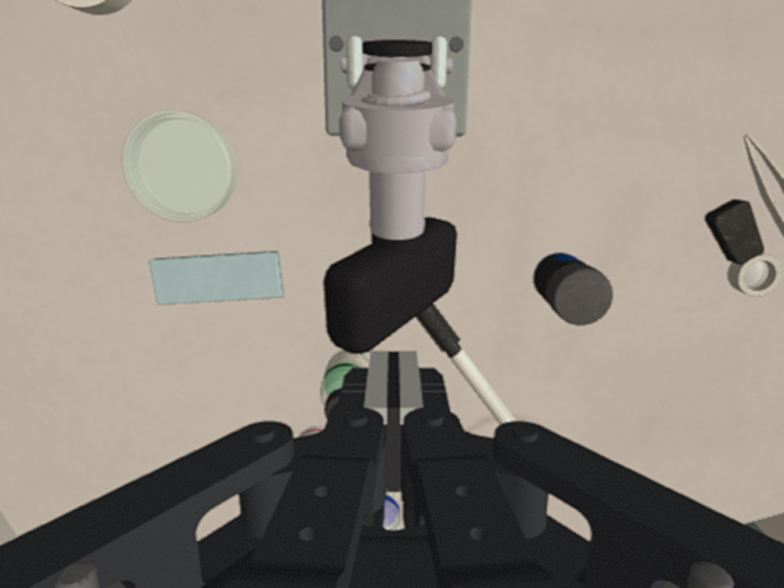

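```bash
python3 -m handwheel '0 0 8 0 0 0 0;0 -6 8 0 0 0 0;0 -12 8 0 0 0 0;0 -18 8 0 0 0 0;0 -24 8 0 0 0 0'
python3 - <<'E'
from h import *
show(); save("side","n_side",175,65,375,215,4)
E
python3 -m handwheel '0 -6 0 0 0 0 0;0 -12 0 0 0 0 0;0 -18 0 0 0 0 0;0 -24 0 0 0 0 0'
python3 - <<'E'
from h import *
show(); save("side","n_side2",175,65,375,215,4)
E
```

```text
clock: 11.0
tcp_pos: [0.5679, 0.3596, 0.1795]
orientation: [0.519, 3.098, 0.002]
contact_force: [1.4, 3.5, 1.5]
grip_width: 0.0001
t 11.00 tcp [567.9 359.6 179.5] yaw 161.0 tilt 0.08 F [1.4 3.5 1.5] M [ 0.51 -0.06  0.03] w 0.1 j [-0.59  0.52 -0.1   1.61  0.06  1.02  2.11]
clock: 11.55
tcp_pos: [0.5616, 0.3385, 0.1816]
orientation: [0.518, 3.095, 0.007]
contact_force: [-1.1, 3.5, 4.0]
grip_width: -0.0003
t 11.55 tcp [561.6 338.5 181.6] yaw 161.0 tilt 0.35 F [-1.1  3.5  4. ] M [ 0.59  0.1  -0.01] w -0.3 j [-0.57  0.49 -0.1   1.65  0.06  1.    2.13]
```

View pics/n_side2.png

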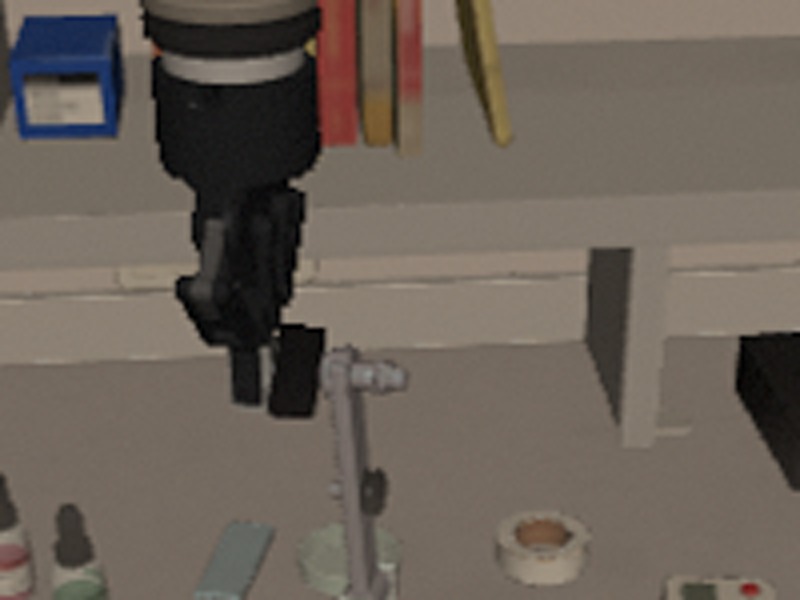

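```bash
python3 -m handwheel '0 -8 0 0 0 0 0;0 -16 0 0 0 0 0;0 -24 0 0 0 0 0;0 -32 0 0 0 0 0;0 -38 0 0 0 0 0'
python3 - <<'E'
from h import *
show(); save("side","o_side",175,65,375,215,4)
E
```

```text
clock: 12.22
tcp_pos: [0.5471, 0.2993, 0.1784]
orientation: [-0.52, -3.097, 0.003]
contact_force: [0.6, 0.1, 1.1]
grip_width: 0.0001
t 12.22 tcp [547.1 299.3 178.4] yaw 160.9 tilt 0.13 F [0.6 0.1 1.1] M [-0.01  0.03  0.02] w 0.1 j [-0.53  0.45 -0.1   1.73  0.05  0.97  2.16]
```

View pics/o_side.png

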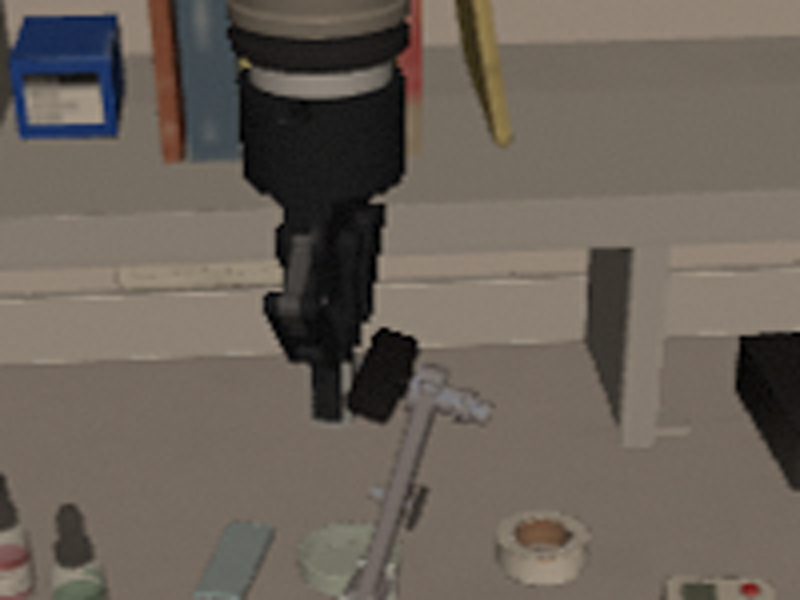

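```bash
python3 -m handwheel '0 0 0 0 0 0 0;0 0 -40 0 0 0 0;0 0 -80 0 0 0 40;0 0 -80 0 0 0 40;0 0 -80 0 0 0 40;0 0 -80 0 0 0 40;0 0 -80 0 0 0 40;0 0 -80 0 0 0 40;0 0 -80 0 0 0 40;0 0 -80 0 0 0 40;0 0 -80 0 0 0 40;0 0 -80 0 0 0 40'
python3 - <<'E'
from h import *
show(); save("side","p_side",215,115,375,235,5); save("wrist","p_wrist",0,0,560,420,1.4);
E
```

```text
clock: 13.78
tcp_pos: [0.5476, 0.301, 0.2591]
orientation: [-0.52, -3.098, -0.0]
contact_force: [0.3, -0.1, -0.1]
grip_width: 0.0403
t 13.78 tcp [547.6 301.  259.1] yaw 161.0 tilt 0.00 F [ 0.3 -0.1 -0.1] M [ 0.02 -0.01  0.02] w 40.3 j [-0.53  0.37 -0.1   1.65  0.04  1.12  2.17]
```

View pics/p_side.png

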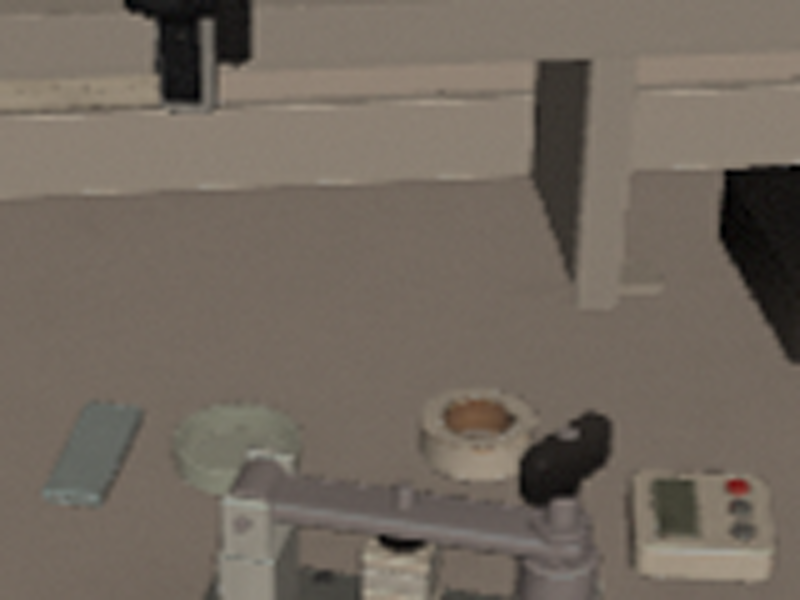

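View pics/p_wrist.png

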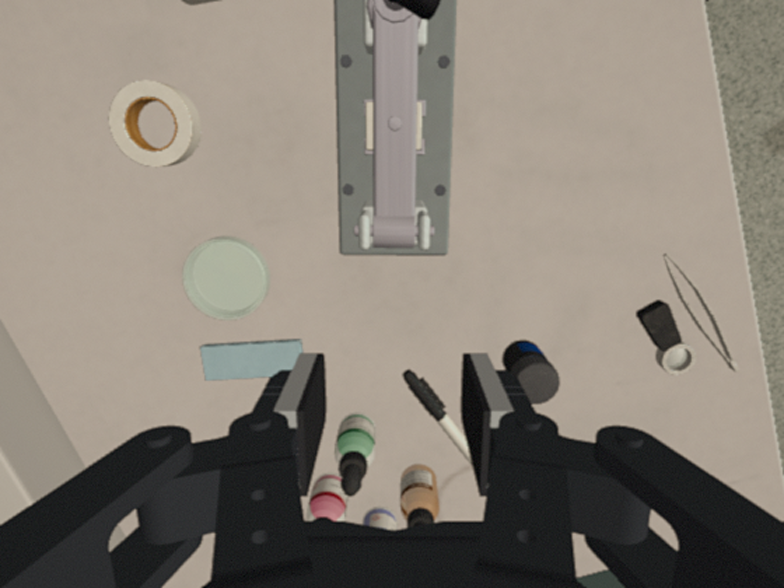

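```bash
python3 -m handwheel '0.8 -60 20 0 0 10 40;0.8 -120 40 0 0 20 40;0.8 -146 50 0 0 30 40;0.8 -146 50 0 0 40 40;0.8 -146 50 0 0 50 40;0.8 -146 50 0 0 60 40;0.8 -146 50 0 0 70 40;0.8 -146 50 0 0 80 40;0.8 -146 50 0 0 90 40;0.8 -146 50 0 0 100 40;0.8 -146 50 0 0 110 40;0.8 -146 50 0 0 120 40'; python3 -m handwheel '0 0 0 0 0 10 40;0 0 0 0 0 20 40;0 0 0 0 0 30 40;0 0 0 0 0 30 40'
python3 - <<'E'
from h import *
show(); save("wrist","q_wrist",0,0,560,420,1.4);
E
```

```text
clock: 15.38
tcp_pos: [0.4993, 0.1633, 0.2093]
orientation: [-2.946, -1.091, -0.001]
contact_force: [0.1, 0.6, -0.0]
grip_width: 0.0402
clock: 15.88
tcp_pos: [0.4992, 0.1634, 0.2092]
orientation: [3.127, 0.303, 0.0]
contact_force: [-0.3, -0.1, -0.7]
grip_width: 0.0399
t 15.88 tcp [499.2 163.4 209.2] yaw 11.1 tilt 0.01 F [-0.3 -0.1 -0.7] M [-0.03  0.    0.02] w 39.9 j [-0.74  0.26  0.36  1.96 -0.11  0.94 -0.13]
```

View pics/q_wrist.png

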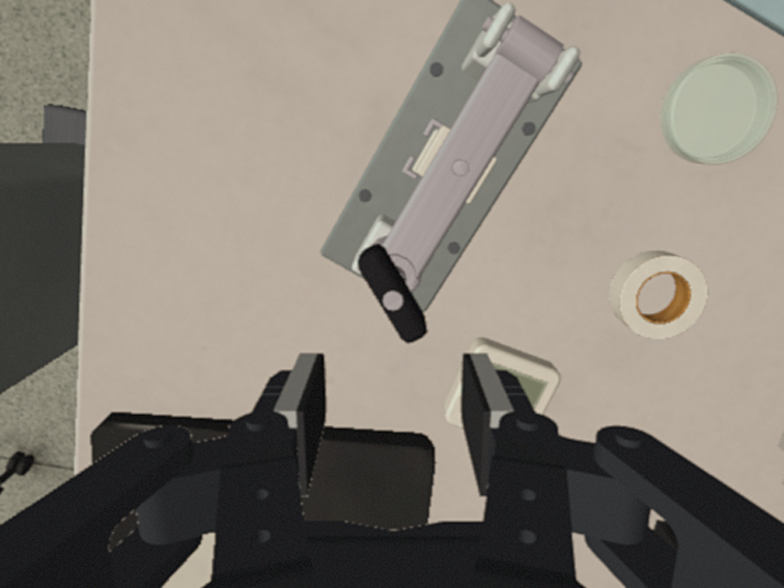

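Run:
```python
from h import *
f=save("wrist","q_knob",245,165,315,250,8);o,M=st()
for z in(.127,):
    P=[onz(f,np.array(c)/1.4,z) for c in((393,300),(371,254),(415,335))]
    print(np.round(np.array(P)*1000,1)); d=P[2]-P[1]; print("len",np.hypot(*d[:2]),"yaw",np.degrees(np.arctan2(d[1],d[0])))
```

```text
[[499.5 164.6 127. ]
 [486.  183.4 127. ]
 [512.7 150.1 127. ]]
len 0.042662297103611385 yaw -51.19881387113522
```

View pics/q_knob.png

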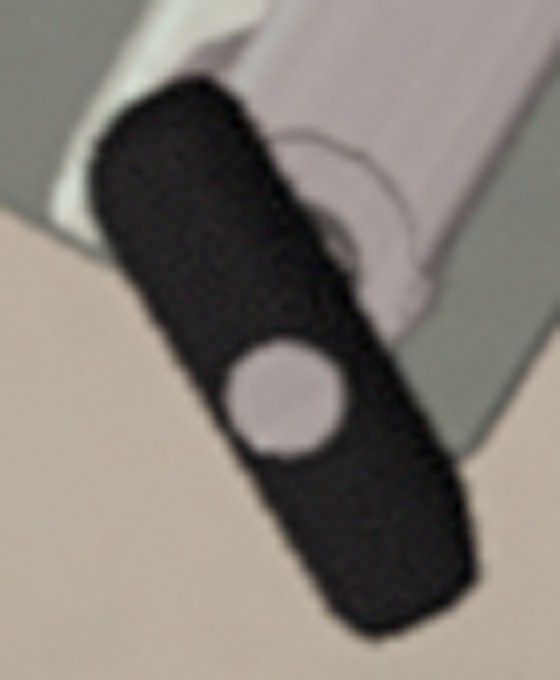

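```bash
python3 -m handwheel '0.3 -0.8 0 0 0 -10 40;0.3 -0.8 0 0 0 -20 40;0.3 -0.8 0 0 0 -28 40;0.3 -0.8 30 0 0 -28 40;0.3 -0.8 60 0 0 -28 40;0.3 -0.8 60 0 0 -28 40'
python3 - <<'E'
from h import *
show(); save("wrist","r_wrist",0,0,560,420,1.4);
E
```

```text
clock: 16.73
tcp_pos: [0.4978, 0.1634, 0.1474]
orientation: [2.96, 1.051, -0.007]
contact_force: [-0.4, 0.1, 0.9]
grip_width: 0.0399
t 16.73 tcp [497.8 163.4 147.4] yaw 39.1 tilt 0.26 F [-0.4  0.1  0.9] M [ 0.   -0.01 -0.07] w 39.9 j [-0.65  0.34  0.26  2.01 -0.12  0.81  0.36]
```

View pics/r_wrist.png

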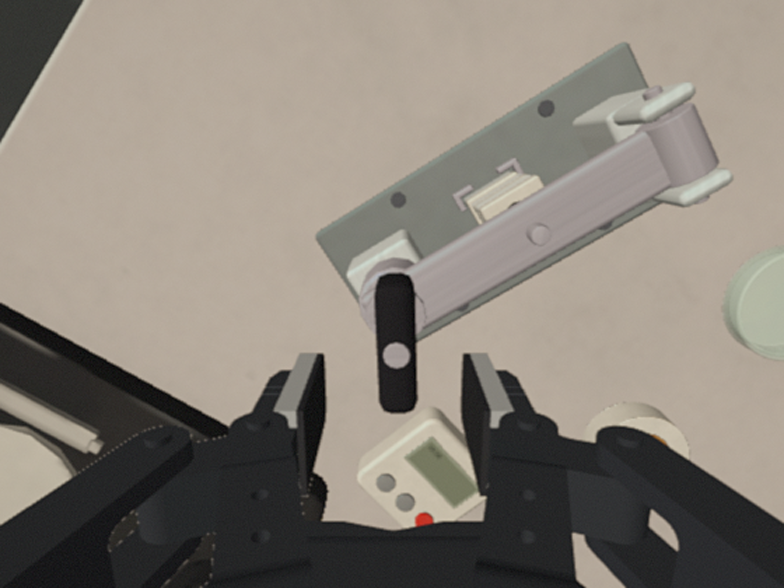

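Run:
```python
from h import *
show();f=grab_frame("wrist");o,M=st()
for c in((397,355),(394,275),(398,411)):
  P=onz(f,np.array(c)/1.4,.127);print(P*1000,(M.T@(P-o["tcp_pos"]))*1000)
```

```text
t 16.77 tcp [499.  163.8 148.9] yaw 39.1 tilt 0.10 F [ 0.3 -0.6  0.3] M [ 0.04 -0.01  0.  ] w 40.0 j [-0.65  0.34  0.26  2.   -0.12  0.81  0.36]
[500.93868665 164.68712699 127.        ] [ 1.25485796  0.26110762 22.73744918]
[482.53519877 185.69401054 127.        ] [  0.18517637 -27.64647729  22.73457134]
[514.52096518 148.60041049 127.        ] [ 1.6771782  21.31062969 22.73948493]
```

```bash
python3 -m handwheel '0.7 0.2 25 0 0 0 40;0.7 0.2 45 0 0 0 40;0.7 0.2 56 0 0 0 40;0.7 0.2 56 0 0 0 30;0.7 0.2 56 0 0 0 22;0.7 0.2 56 0 0 0 18;0.7 0.2 56 0 0 0 18' 20
python3 - <<'E'
from h import *
show(); save("wrist","s_wrist",0,0,560,420,1.4); save("side","s_side",290,170,370,230,10)
E
```

```text
clock: 17.7
tcp_pos: [0.5004, 0.1645, 0.0936]
orientation: [-2.962, -1.048, -0.001]
contact_force: [0.1, 0.2, -1.3]
grip_width: 0.0182
t 17.70 tcp [500.4 164.5  93.6] yaw 39.0 tilt 0.05 F [ 0.1  0.2 -1.3] M [-0.08 -0.01 -0.07] w 18.2 j [-0.63  0.42  0.24  2.04 -0.15  0.69  0.39]
```

View pics/s_wrist.png

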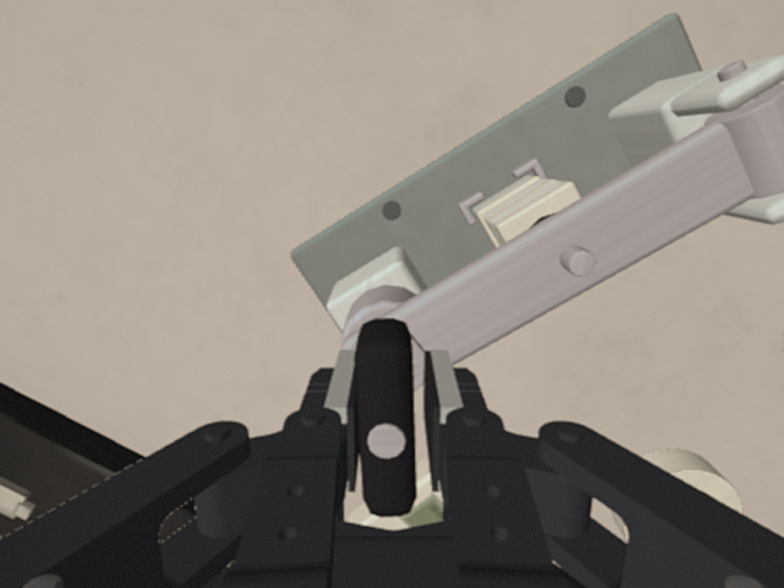

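View pics/s_side.png

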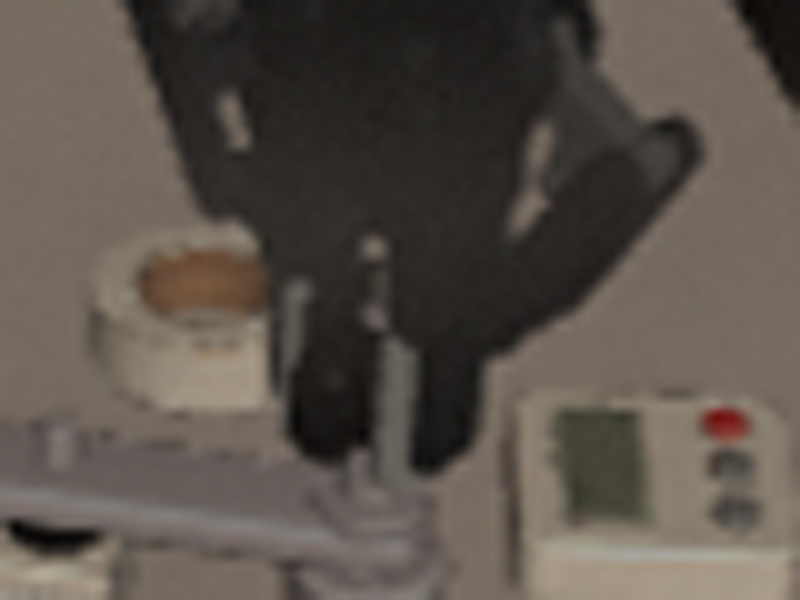

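```bash
cat >> h.py <<'E'
def disc(name=None):
    f=grab_frame("wrist");o,M=st();g=cv2.cvtColor(np.ascontiguousarray(f["pixels"]),cv2.COLOR_RGB2GRAY)
    x0,y0=225,240;s=g[y0:385,x0:340]
    b=(s>105).astype(np.uint8);n,l,stt,c=cv2.connectedComponentsWithStats(b)
    cand=[(abs(c[i][0]+x0-278),i) for i in range(1,n) if 150<stt[i][4]<1100 and max(stt[i][2:4])/min(stt[i][2:4])<1.4]
    for _,i in sorted(cand)[:2]:
        uv=c[i]+[x0,y0]
        # height: intersect ray with the plane tool y=0 through the axis
        C=cam(f);d=cv2.Rodrigues(f["rvec"])[0].T@np.linalg.inv(K(f))@np.array([uv[0],uv[1],1.])
        ax=np.array([.4994,.1636,0]);n_=M[:,1];t=n_@(ax-C)/(n_@d);P=C+t*d
        print("disc px",uv.round(1),"area",stt[i][4],"dia",stt[i][2:4],"-> top",(P*1000).round(1))
    if name: cv2.imwrite(f"pics/{name}.png",cv2.resize(np.ascontiguousarray(f["pixels"][200:400,190:370,::-1]),None,fx=3,fy=3,interpolation=cv2.INTER_CUBIC))
E
python3 -c "
from h import *
disc()"
python3 -m handwheel '-1.5 0 0 0 0 0 17;-1.5 0 0 0 0 0 17;-1.5 0 0 0 0 0 17;-1.5 0 0 0 0 0 17'; python3 -c "
from h import *
show();disc('t0')"
```

```text
disc px [275.7 315.2] area 522 dia [27 25] -> top [499.6 163.8 125.3]
clock: 18.35
tcp_pos: [0.4989, 0.1634, 0.0931]
orientation: [-2.962, -1.048, -0.0]
contact_force: [-0.0, -0.4, 0.2]
grip_width: 0.0168
t 18.35 tcp [498.9 163.4  93.1] yaw 39.0 tilt 0.00 F [-0.  -0.4  0.2] M [-0.   -0.01 -0.04] w 16.8 j [-0.63  0.42  0.24  2.04 -0.15  0.69  0.39]
disc px [280.6 315.7] area 525 dia [27 25] -> top [499.6 163.7 125.3]
```

View pics/t0.png

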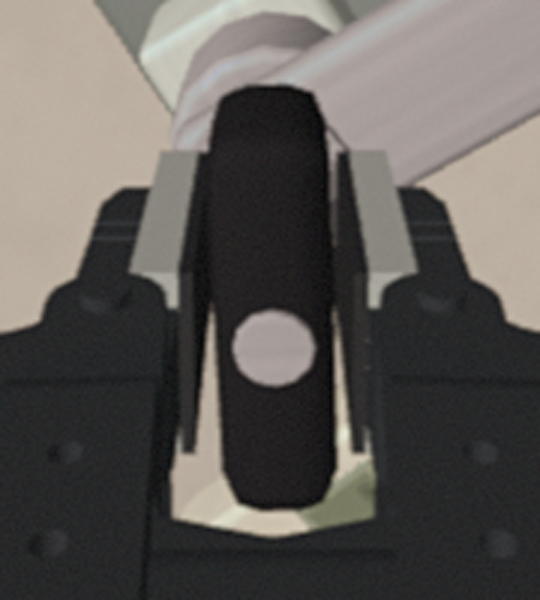

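The disc is now centred in the cage (px 280.6, 315.7; top ≈125 mm). I'll turn backward in small steps, backing off each time so friction doesn't hold the screw up.

```bash
python3 -m handwheel '0 0 0 0 0 -8 17;0 0 0 0 0 -12 17;0 0 0 0 0 -7 17;0 0 0 0 0 -7 17'; python3 -c "
from h import *
show();disc('t1')"
```

```text
clock: 18.9
tcp_pos: [0.4989, 0.1634, 0.0931]
orientation: [2.892, 1.227, -0.0]
contact_force: [0.1, -0.3, 0.1]
grip_width: 0.0169
t 18.90 tcp [498.9 163.4  93.1] yaw 46.0 tilt 0.01 F [ 0.1 -0.3  0.1] M [ 0.01  0.01 -0.  ] w 16.9 j [-0.6   0.42  0.21  2.04 -0.13  0.69  0.49]
disc px [280.7 315.7] area 525 dia [27 25] -> top [499.6 163.8 125.4]
```

View pics/t1.png

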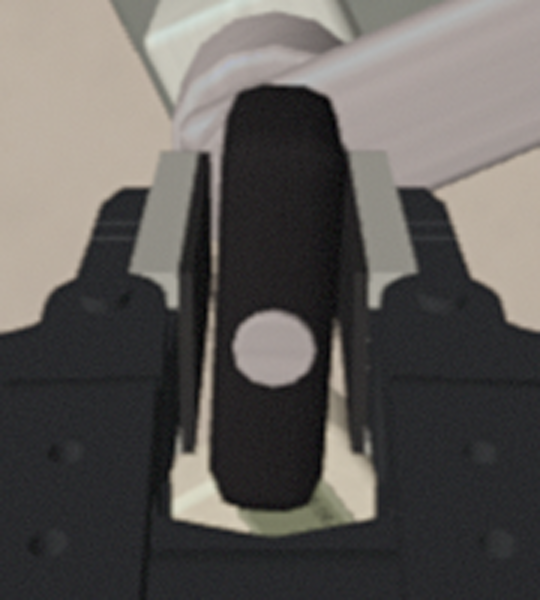

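```bash
python3 -m handwheel '0 0 0 0 0 -8 17;0 0 0 0 0 -13 17;0 0 0 0 0 -8 17;0 0 0 0 0 -8 17'; python3 -c "
from h import *
show();disc()"; python3 -m handwheel '0 0 0 0 0 -7 17;0 0 0 0 0 -12 17;0 0 0 0 0 -7 17;0 0 0 0 0 -7 17'; python3 -c "
from h import *
show();disc('t3')"
```

```text
clock: 19.45
tcp_pos: [0.4989, 0.1634, 0.0931]
orientation: [2.798, 1.428, -0.0]
contact_force: [0.6, 0.3, 0.7]
grip_width: 0.0172
t 19.45 tcp [498.9 163.4  93.1] yaw 54.1 tilt 0.01 F [0.6 0.3 0.7] M [ 0.    0.03 -0.05] w 17.2 j [-0.58  0.42  0.17  2.04 -0.11  0.69  0.61]
disc px [280.8 315.9] area 528 dia [27 25] -> top [499.6 163.9 125.6]
disc px [266.1 359.5] area 774 dia [56 77] -> top [497.2 160.6 147.4]
clock: 20.0
tcp_pos: [0.4989, 0.1634, 0.0931]
orientation: [2.705, 1.597, -0.0]
contact_force: [-0.9, 0.0, -0.6]
grip_width: 0.0169
t 20.00 tcp [498.9 163.4  93.1] yaw 61.1 tilt 0.01 F [-0.9  0.  -0.6] M [ 0.04 -0.03 -0.04] w 16.9 j [-0.55  0.42  0.14  2.04 -0.09  0.69  0.72]
disc px [280.7 315.9] area 529 dia [27 25] -> top [499.6 164.  125.6]
```

View pics/t3.png

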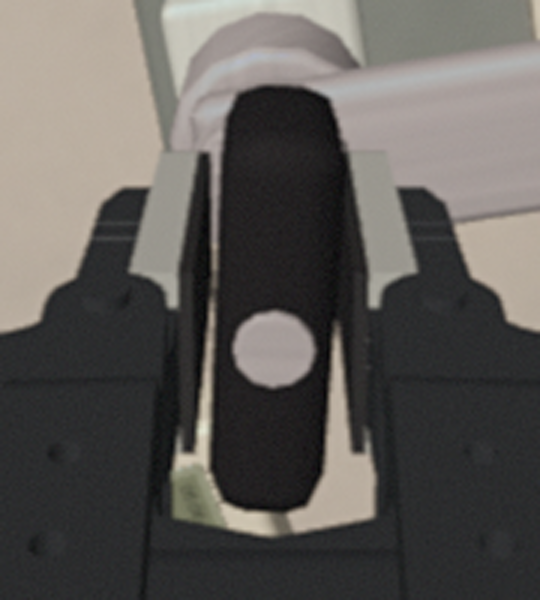

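```bash
cat > chk.py <<'E'
import io,contextlib,re,sys
from h import *
b=io.StringIO()
with contextlib.redirect_stdout(b): disc()
l=b.getvalue().splitlines(); o,M=st()
print("yaw %.1f"%np.degrees(np.arctan2(M[1,0],M[0,0])),l[0] if l else "none")
z=float(l[0].split()[-1].rstrip("]")) if l else 0
sys.exit(0 if z>124.5 else 1)
E
python3 -m handwheel '0 0 0 0 0 -7 17;0 0 0 0 0 -12 17;0 0 0 0 0 -7 17;0 0 0 0 0 -7 17' >/dev/null && python3 chk.py && python3 -m handwheel '0 0 0 0 0 -7 17;0 0 0 0 0 -12 17;0 0 0 0 0 -7 17;0 0 0 0 0 -7 17' >/dev/null && python3 chk.py && python3 -m handwheel '0 0 0 0 0 -7 17;0 0 0 0 0 -12 17;0 0 0 0 0 -7 17;0 0 0 0 0 -7 17' >/dev/null && python3 chk.py && python3 -m handwheel '0 0 0 0 0 -7 17;0 0 0 0 0 -12 17;0 0 0 0 0 -7 17;0 0 0 0 0 -7 17' >/dev/null && python3 chk.py
```

```text
yaw 68.1 disc px [280.8 316.1] area 528 dia [27 25] -> top [499.6 164.1 125.8]
yaw 75.1 disc px [280.8 316.1] area 531 dia [27 25] -> top [499.5 164.2 125.9]
yaw 82.2 disc px [280.7 312.8] area 513 dia [27 25] -> top [499.5 164.2 124. ]Traceback (most recent call last):
  File "chk.py", line 7, in <module>
    z=float(l[0].split()[-1].rstrip("]")) if l else 0
      ~~~~~^^^^^^^^^^^^^^^^^^^^^^^^^^^^^^
ValueError: could not convert string to float: ''
```

```bash
python3 -c "
from h import *
disc('u0')"; python3 -m handwheel '0 0 0 0 0 1 17.5'>/dev/null; python3 -c "
from h import *
show();disc('u1')"
```

```text
disc px [280.7 312.6] area 510 dia [27 24] -> top [499.5 164.3 123.8]
t 21.88 tcp [498.8 163.4  93.1] yaw 81.0 tilt 0.01 F [ 0.1 -0.   0.3] M [-0.05 -0.04  0.02] w 17.5 j [-0.48  0.42  0.06  2.03 -0.04  0.69  1.01]
disc px [280.7 308.5] area 494 dia [26 24] -> top [499.5 164.2 121.2]
```

View pics/u1.png

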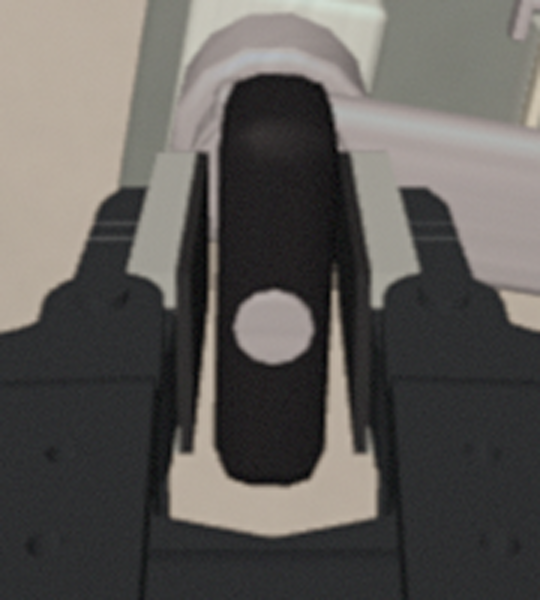

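The thread dropped: disc top went 125.9 → 121.2 mm (px row 316 → 308.5), with tool yaw about 81°. Now forward.

```bash
python3 -c "
from h import *
disc()"; python3 -m handwheel '0 0 0 0 0 9 17.5;0 0 0 0 0 18 17.5;0 0 0 0 0 27 17.5;0 0 0 0 0 36 17.5;0 0 0 0 0 45 17.5;0 0 0 0 0 54 17.5;0 0 0 0 0 63 17.5;0 0 0 0 0 72 17.5;0 0 0 0 0 81 17.5;0 0 0 0 0 90 17.5;0 0 0 0 0 90 17.5'; python3 -c "
from h import *
show();disc('v0')"
```

```text
disc px [280.7 308.5] area 493 dia [26 24] -> top [499.5 164.2 121.2]
clock: 23.35
tcp_pos: [0.499, 0.1636, 0.093]
orientation: [3.132, -0.244, 0.001]
contact_force: [-0.1, 0.1, -0.9]
grip_width: 0.0175
t 23.35 tcp [499.  163.6  93. ] yaw -8.9 tilt 0.03 F [-0.1  0.1 -0.9] M [ 0.04 -0.1   0.01] w 17.5 j [-0.8   0.45  0.45  2.05 -0.3   0.7  -0.31]
disc px [280.6 307.5] area 477 dia [26 24] -> top [499.1 163.7 120. ]
disc px [236.8 249.5] area 539 dia [31 26] -> top [478.1 166.9  66.7]
```

View pics/v0.png

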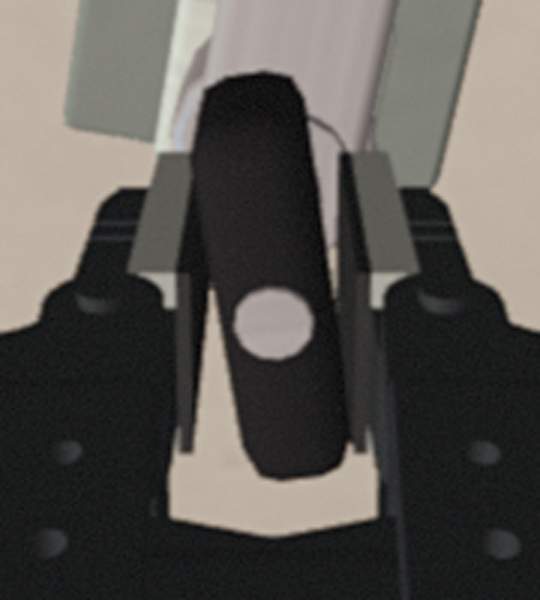

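```bash
python3 -m handwheel '0 0 0 0 0 9 17.5;0 0 0 0 0 18 17.5;0 0 0 0 0 27 17.5;0 0 0 0 0 36 17.5;0 0 0 0 0 45 17.5;0 0 0 0 0 54 17.5;0 0 0 0 0 63 17.5;0 0 0 0 0 72 17.5;0 0 0 0 0 81 17.5;0 0 0 0 0 90 17.5;0 0 0 0 0 90 17.5'; python3 -c "
from h import *
show();disc('v1')"
```

```text
clock: 24.78
tcp_pos: [0.4988, 0.1634, 0.0929]
orientation: [2.044, -2.385, 0.0]
contact_force: [-0.2, -0.3, -0.2]
grip_width: 0.0177
t 24.77 tcp [498.8 163.4  92.9] yaw -98.8 tilt 0.04 F [-0.2 -0.3 -0.2] M [0.01 0.02 0.  ] w 17.7 j [-1.09  0.57  0.87  2.07 -0.63  0.78 -1.56]
disc px [280.4 305.2] area 472 dia [26 23] -> top [499.5 164.1 120.4]
disc px [316.1 253.4] area 992 dia [47 60] -> top [497.  147.7  74.4]
```

View pics/v1.png

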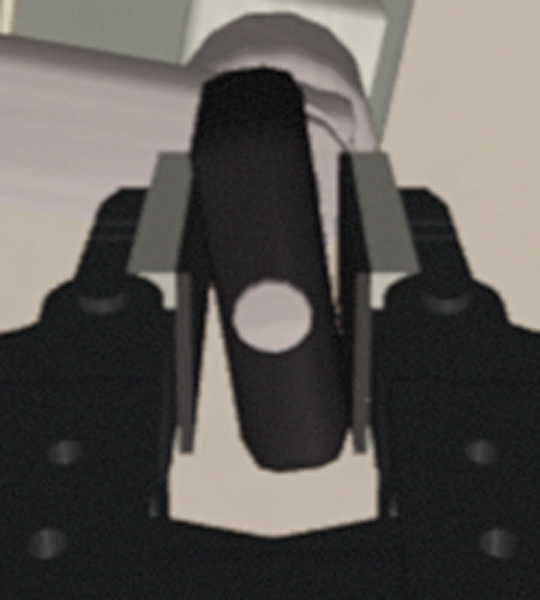

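```bash
python3 -m handwheel '0 0 0 0 0 -8 17.5;0 0 0 0 0 -8 70;0 0 0 0 0 -8 70;0 0 0 0 0 -8 70;0 0 0 0 0 -8 70;0 0 0 0 0 -18 70;0 0 0 0 0 -28 70;0 0 0 0 0 -38 70;0 0 0 0 0 -48 70;0 0 0 0 0 -58 70;0 0 0 0 0 -68 70;0 0 0 0 0 -78 70'; python3 -c "
from h import *
show();disc('w0')"
```

```text
clock: 26.32
tcp_pos: [0.4988, 0.1633, 0.093]
orientation: [3.09, -0.565, -0.0]
contact_force: [0.4, -0.3, -0.4]
grip_width: 0.0698
t 26.32 tcp [498.8 163.3  93. ] yaw -20.7 tilt 0.01 F [ 0.4 -0.3 -0.4] M [0.   0.03 0.01] w 69.8 j [-0.84  0.46  0.5   2.06 -0.34  0.71 -0.48]
```

View pics/w0.png

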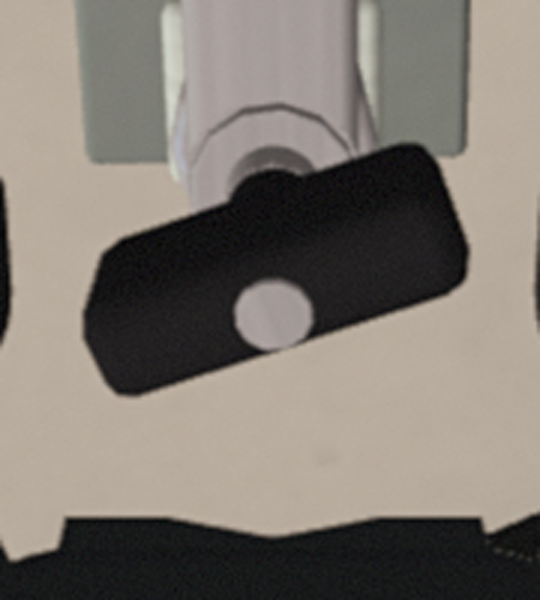

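```bash
python3 -m handwheel '0 0 0 0 0 -10 70;0 0 0 0 0 -20 70;0 0 0 0 0 -30 70;0 0 0 0 0 -40 70;0 0 0 0 0 -50 70;0 0 0 0 0 -60 70;0 0 0 0 0 -70 70;0 0 0 0 0 -80 70;0 0 0 0 0 -90 70;0 0 0 0 0 -100 70;0 0 0 0 0 -110 70;0 0 0 0 0 -110 60'; python3 -c "
from h import *
show();disc('w1')"
```

```text
clock: 27.88
tcp_pos: [0.4989, 0.1631, 0.0929]
orientation: [-2.246, -2.196, 0.001]
contact_force: [-0.2, -0.0, -0.7]
grip_width: 0.0599
t 27.88 tcp [498.9 163.1  92.9] yaw 88.7 tilt 0.03 F [-0.2 -0.  -0.7] M [-0.02  0.01  0.01] w 59.9 j [-0.45  0.42  0.01  2.03 -0.01  0.69  1.12]
disc px [281.6 305.3] area 473 dia [26 24] -> top [499.5 164.3 119. ]
```

View pics/w1.png

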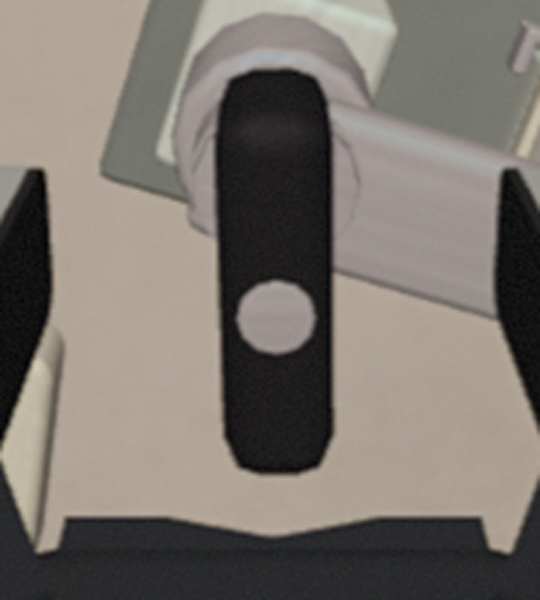

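```bash
python3 -m handwheel '0.3 0 2 0 0 0 40;0.3 0 2 0 0 0 25;0.3 0 2 0 0 0 17;0.3 0 2 0 0 0 17;0.3 0 2 0 0 9 17;0.3 0 2 0 0 18 17;0.3 0 2 0 0 27 17;0.3 0 2 0 0 36 17;0.3 0 2 0 0 45 17;0.3 0 2 0 0 54 17;0.3 0 2 0 0 63 17;0.3 0 2 0 0 72 17'; python3 -c "
from h import *
show();disc('x0')"
```

```text
clock: 29.42
tcp_pos: [0.499, 0.1636, 0.0911]
orientation: [3.108, 0.455, 0.0]
contact_force: [0.8, -0.8, -0.8]
grip_width: 0.0173
t 29.43 tcp [499.  163.6  91.1] yaw 16.7 tilt 0.02 F [ 0.8 -0.8 -0.8] M [-0.05 -0.17  0.06] w 17.3 j [-0.7   0.43  0.33  2.05 -0.22  0.69  0.06]
disc px [280.3 308.2] area 486 dia [26 24] -> top [499.3 163.6 118.4]
```

View pics/x0.png

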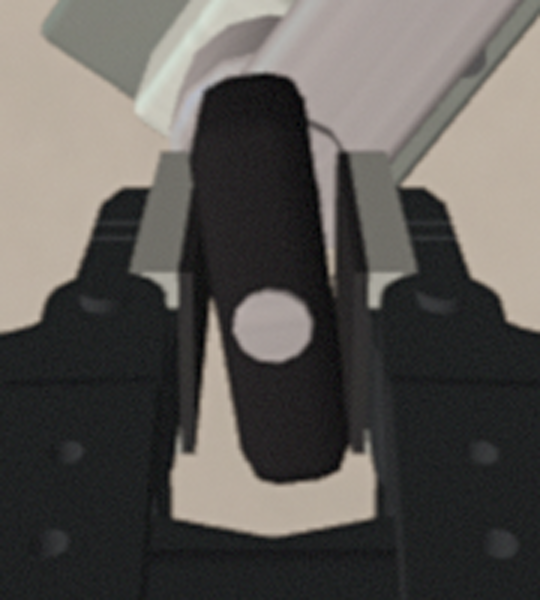

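```bash
python3 -m handwheel '0 0 0 0 0 10 17;0 0 0 0 0 20 17;0 0 0 0 0 30 17;0 0 0 0 0 40 17;0 0 0 0 0 50 17;0 0 0 0 0 60 17;0 0 0 0 0 70 17;0 0 0 0 0 80 17;0 0 0 0 0 90 17;0 0 0 0 0 100 17;0 0 0 0 0 110 17;0 0 0 0 0 118 17'; python3 -m handwheel '0 0 0 0 0 6 17;0 0 0 0 0 6 17;0 0 0 0 0 0 17;0 0 0 0 0 0 17';python3 -c "
from h import *
show();disc('x1')"
```

```text
clock: 30.98
tcp_pos: [0.4989, 0.1635, 0.0906]
orientation: [1.995, -2.427, 0.001]
contact_force: [1.9, -1.0, -7.4]
grip_width: 0.0169
clock: 31.48
tcp_pos: [0.4989, 0.164, 0.0914]
orientation: [-2.0, 2.422, 0.002]
contact_force: [0.2, 0.5, 0.1]
grip_width: 0.0169
t 31.48 tcp [498.9 164.   91.4] yaw -100.9 tilt 0.07 F [0.2 0.5 0.1] M [-0.02  0.01  0.02] w 16.9 j [-1.09  0.58  0.87  2.07 -0.64  0.78 -1.59]
disc px [282.1 303.6] area 464 dia [25 24] -> top [499.5 164.1 117.7]
disc px [239.1 249.2] area 619 dia [37 27] -> top [503.4 184.1  67.7]
```

View pics/x1.png

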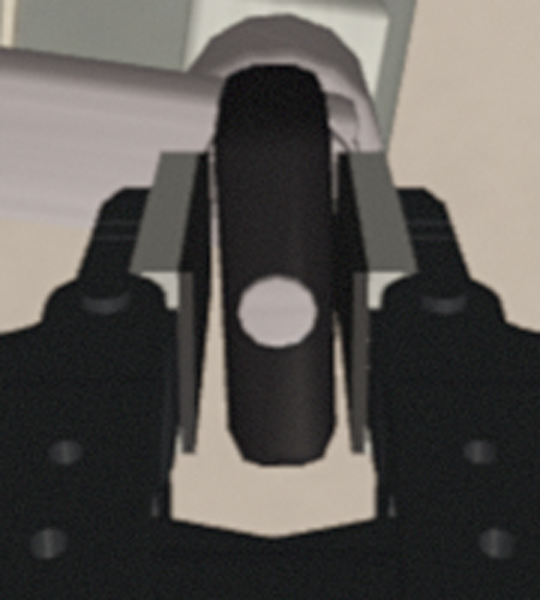

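```bash
python3 -m handwheel '0.3 0 0 0 0 0 15;0.3 0 0 0 0 0 12;0.3 0 0 0 0 0 10;0.3 0 0 0 0 0 10;0.3 0 0 0 0 0 10;0.3 0 0 0 0 0 10' 20;python3 -c "
from h import *
show();disc('y1');save('side','y_side',215,115,375,235,5);save('top','y_top',0,0,560,420,1.4);save('wrist','y_wrist',0,0,560,420,1.4)"
```

```text
clock: 32.28
tcp_pos: [0.4989, 0.1635, 0.0911]
orientation: [-1.998, 2.425, 0.0]
contact_force: [0.3, 0.1, 1.9]
grip_width: 0.0138
t 32.27 tcp [498.9 163.5  91.1] yaw -101.0 tilt 0.01 F [0.3 0.1 1.9] M [ 0.08 -0.03  0.04] w 13.8 j [-1.09  0.58  0.87  2.07 -0.64  0.78 -1.59]
disc px [280.7 303.9] area 466 dia [26 23] -> top [499.5 164.1 117.6]
disc px [238.8 250.7] area 706 dia [37 37] -> top [503.3 183.6  69. ]
```

View pics/y_wrist.png

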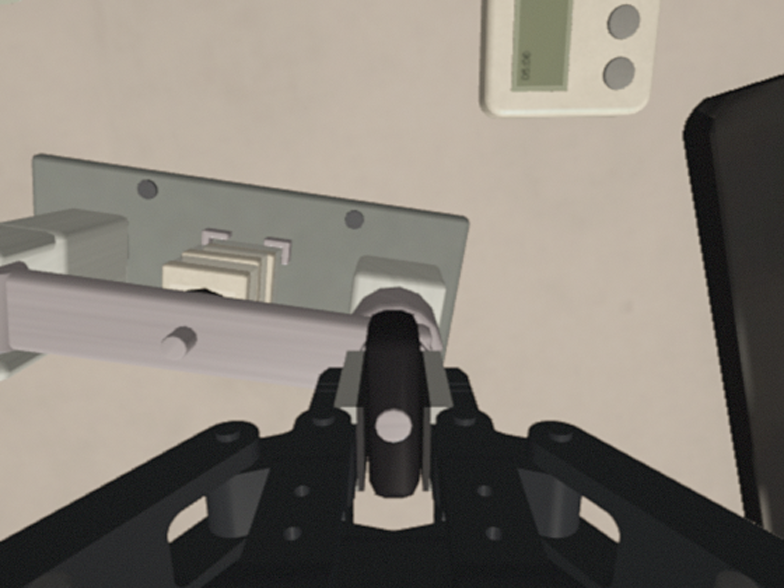

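View pics/y_side.png

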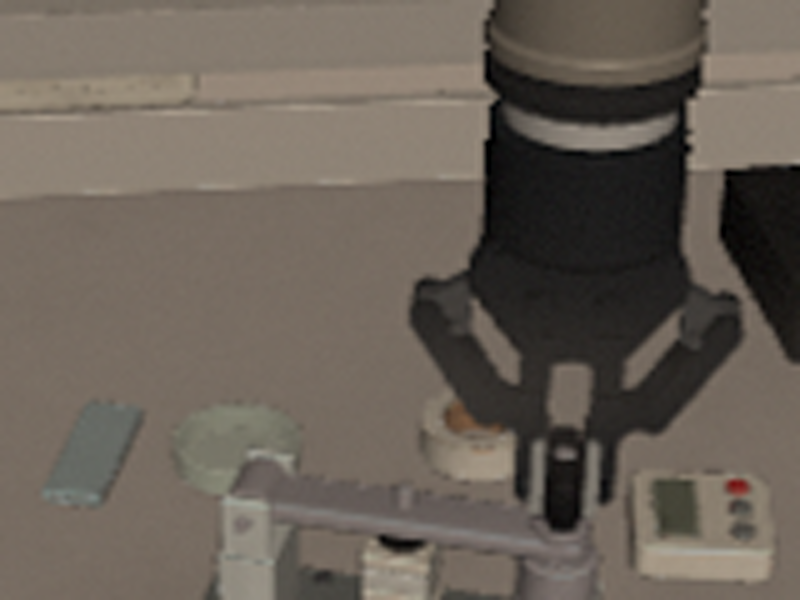

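View pics/y_top.png

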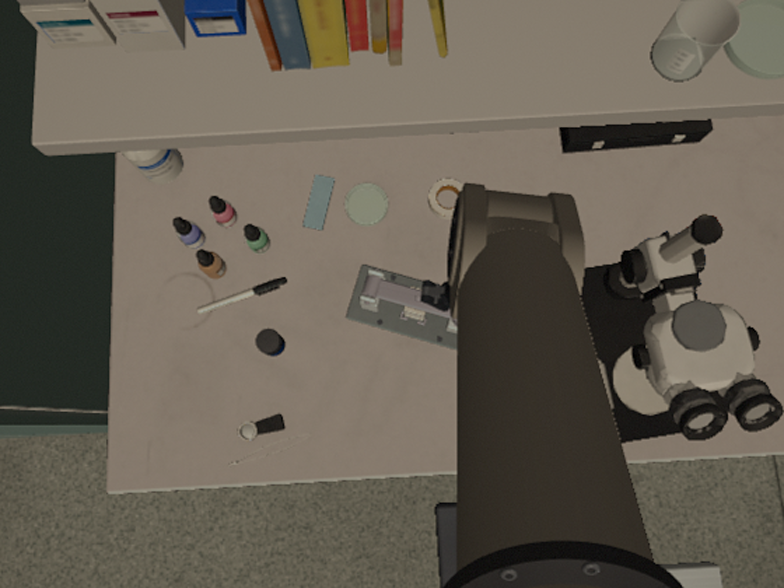

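The pictures show the knob gripped between the pads with its disc at about (394,425) in the wrist view. The bar is shut on the three-box column and the other items are where they were. Handing in.

```bash
python3 -c "
from h import *
show()
from bench import workorder
print(workorder.hand_in())"
```

```text
t 32.48 tcp [498.9 163.5  91.2] yaw -101.0 tilt 0.01 F [0.4 0.5 2.9] M [0.14 0.05 0.03] w 13.5 j [-1.09  0.58  0.87  2.07 -0.64  0.78 -1.59]
the job is handed in; nothing more can be done
None
```

The job is done and handed in at 32.5 s. The third box is on the column and released, the keeper bar is shut on it, and the hand screw is started. The arm is holding the knob still at 20 N.

- **Stacking:** The middle box already stood about 1.5 mm off the lowest one along the clamp's x. I set the third box between the two, within about 1 mm of each by the wrist view.
- **Bar:** I pushed it over by the knob with the closed fingers and it sank shut by itself. The last side and wrist views show it shut on the column, with the boxes still in place.
- **Backward turn:** I turned the knob in 7° steps in a loosely closed grip, backing off each time so the screw could fall. The thread dropped after about 40°, and the knob top went from 125.9 to 121.2 mm. It may have gone a few degrees past the drop, because I could only see it between steps.
- **Forward turn:** One full turn (about 360°, estimated from the tool and knob angles) with one regrip. The knob top ended at 117.6 mm.
- **Depth check:** That is only 3.6 mm below the drop, where 5 mm was expected. My height estimate shifts by 1–1.5 mm with the tool's direction. Like-for-like views gave 2.2 mm for the first half turn and 2.7 mm for the second, which adds up to about 5 mm, so I take the depth to be about 0.010 and short of the stop.
- **Last state:** The fingers are 13.5 mm apart on the knob and the outside force is under 3 N. The other bench items I could see had not moved. The timer was hidden by the arm in the last top view but looked unmoved from the side.

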